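Load the spigot stand and refit its keeper

TASK

Take the yellow keeper off the blue stand (its near edge is tucked under two steel lips: tilt its far edge up over the steel upstands, draw it out away from the robot, lift) and lay it flat in the light-blue tray. Then push every pink sleeve on the bench flange down onto a spigot of its own, fully home, and put the keeper back on the stand as it was, lying level with one long edge under the lips and the other behind the upstands. Last of all, throw the red-ball lever right over to its far side to flag the stand as loaded; leave the other things on the bench alone.

Things in the scene. Friction and masses are not known exactly. Their poses are not given: they have to be found in the camera images.
- stand: fixed blue loading stand. Origin: centre of its underside, on the bench; +x points away from the robot (yaw varies a little). Base plate 110 (x) x 310 (y) x 12 mm. Four upright spigots in a row along y. At y = -140 and +140 mm a 14 mm thick cheek, x -43 to 41 mm, flat top at z = 78 mm, with a steel lip at its near (-x) side and a steel upstand at its far side
- lip (a point): edge of one cheek's steel lip: stand frame (-20, 140, 89) mm, at the underside of the overhang. The overhang runs from here to a wall at x = -34 mm and is 6 mm thick (top at z = 95 mm); the other cheek has the same at y = -140
- upstand (a point): near top edge of one cheek's steel upstand: stand frame (34, 140, 90) mm. It is 6 mm thick and rises 12 mm above the cheek's top; the other cheek has the same at y = -140
- spigot0 (a point): foot of a spigot, on its axis at the top of the stand's base plate (stand frame 0, -96, 12 mm); z up. A spigot is 32 mm in diameter and 45 mm tall, the topmost 12 mm tapering to 18 mm diameter
- spigot1 (a point): foot of the next spigot (stand frame 0, -32, 12 mm), same shape
- spigot2 (a point): foot of the next spigot (stand frame 0, 32, 12 mm), same shape
- spigot3 (a point): foot of the last spigot (stand frame 0, 96, 12 mm), same shape
- keeper: loose keeper, 0.25 kg: yellow flat bar 60 (x) x 296 (y) x 5 mm with a black fin on its middle. Origin: centre of the bar's underside. Starts level on the cheeks above the spigots, at stand frame (0, 0, 78) mm, axes as the stand's: near edge 10 mm under the lips, 6 mm play above, 4 mm play towards lips' wall and upstands. Tilt it 0.35 rad about its near edge (far edge up), draw it 20 mm to stand +x, then lift
- fin (a point): middle of the top of the keeper's upright grip fin, keeper frame (0, 0, 45) mm. The fin is 14 (x) x 70 (y) mm and stands 40 mm above the bar
- seat (a point): centre of the keeper's place on the stand: stand frame (0, 0, 78) mm, level with the cheeks' tops, axes as the stand's
- tray: fixed shallow light-blue tray, open at the top: outside 350 (its x) x 150 (its y) x 25 mm high, walls and floor 4 mm thick. Origin: centre of its underside, on the bench
- tray_in (a point): centre of the tray's inner floor, 4 mm above the bench; axes as the tray's (x along its length)
- sleeve0: loose pink plastic sleeve with a flange at its foot, about 0.08 kg: tube of outside diameter 42 mm and bore 34 mm right through, 60 mm tall overall; flange 54 mm in diameter, 8 mm thick. Origin: centre of the flange's underside; z up along its axis. Stands upright on its flange at first, and goes on the spigot flange down. Three or four of sleeve0 to sleeve3 are present in a run
- sleeve1: loose pink plastic sleeve with a flange at its foot, about 0.08 kg: tube of outside diameter 42 mm and bore 34 mm right through, 60 mm tall overall; flange 54 mm in diameter, 8 mm thick. Origin: centre of the flange's underside; z up along its axis. Stands upright on its flange at first, and goes on the spigot flange down. Three or four of sleeve0 to sleeve3 are present in a run
- sleeve2: loose pink plastic sleeve with a flange at its foot, about 0.08 kg: tube of outside diameter 42 mm and bore 34 mm right through, 60 mm tall overall; flange 54 mm in diameter, 8 mm thick. Origin: centre of the flange's underside; z up along its axis. Stands upright on its flange at first, and goes on the spigot flange down. Three or four of sleeve0 to sleeve3 are present in a run
- sleeve3: loose pink plastic sleeve with a flange at its foot, about 0.08 kg: tube of outside diameter 42 mm and bore 34 mm right through, 60 mm tall overall; flange 54 mm in diameter, 8 mm thick. Origin: centre of the flange's underside; z up along its axis. Stands upright on its flange at first, and goes on the spigot flange down. Three or four of sleeve0 to sleeve3 are present in a run
- lever_base: fixed grey block 70 (its x) x 50 (its y) x 25 mm of the toggle lever. Origin: centre of its underside, on the bench. The lever's pivot lies 22 mm above it, its hinge along y
- lever_tip (a point): centre of the lever's red ball, 26 mm in diameter, 90 mm from the pivot on a steel rod 10 mm in diameter
- lever (a joint): lever angle, rad: 0 = leaning 0.5 rad to the block's -x (towards the robot), 1.0 = right over, leaning 0.5 rad to the block's +x (away from the robot). Stays where it is left; light, needs under 3 N
- rings: bystander: stack of four black rings joined in one, 72 mm in diameter, 86 mm tall; origin: centre of its underside
- partsbin: bystander: small yellow open bin 110 x 100 x 70 mm; origin: centre of its underside
- plunger: bystander: pink plunger with a 60 mm round foot, 50 mm tall; origin: centre of its underside
Mind the look-alikes: they are no part of the job. What is shaped like the sleeve3 but orange or turquoise is not meant.

How it is judged:
By the outcome, as a careful person would: the job done as asked, in the order asked, and still so for the second after the job is handed in, with the robot touching nothing.
Of sleeve0, sleeve1, sleeve2, sleeve3 only 3 to 4 are there at a start; the rules pass over those that are not, and their reading is None.
At some moment in a run one of sleeve0, sleeve1, sleeve2, sleeve3 may be knocked a few centimetres aside while the robot is not near it.
It also fails if it takes over 200 s, if anything falls off the work surface, if the arm or the gripper's body presses on something with over 40 N, if the wrist force passes 120 N, or if a joint passes its speed limit or range.

ROBOT

A 6-joint arm with a two-finger parallel gripper is mounted at the origin on the work surface. World frame = base frame: x ahead of the robot, y to its left, z up, the work surface at z = 0. Lengths are in m, angles in rad, forces in N, time in s.
With the tool pointing down it reaches from about 0.3 to 0.875 m from the base axis. Payload 6.4 kg.
Tool frame: the origin (TCP) lies midway between the tips of the shut fingers; the grasp point (between the pads) lies 19 mm behind it (ctrl.pinch_z is the distance from the TCP to the grasp point, in m); z points along the fingers, y is the line along which they close (so a half turn about z gives the same grasp; the last joint's range is limited). The gripper opens to 85 mm and grips with 20 to 120 N. Pads are 22 mm wide; open, the fingers measure 114 mm over their backs; the gripper's body (76 mm by 85 mm) begins 54 mm behind the grasp point. The pads swing forward as they close: fully open they stand 13 mm farther back than shut.
Start: joints at [-1.316, 0.181, 1.607, -0, 1.354, -0.206], TCP at [0.256, -0.515, 0.231] pointing down, gripper open.
Joint ranges: [-2.99, 2.99], [-0.89, 2.07], [0.3, 2.58], [-1.14, 4.28], [0, 2.63], [-3.12, 3.12]. Speed limits (rad/s): [2.57, 2.57, 3.01, 3.14, 3.14, 3.14].

INTERFACE

Orientations are given as a unit quaternion [w, x, y, z].
In Python, from bench import ctrl gives the robot as it stands.
- The arm moves only by the tool apply_moves, never from a script. Its argument "moves" is a list of rows, each an object with "jaw": the opening, from 0 (shut) to 1 (fully open); "offset": the shift along the tool's x, y, z in mm, a list of three; "rot": the turn, a rotation vector about the tool's x, y, z in degrees, a list of three. In form: [{"jaw": jaw, "offset": [dx, dy, dz], "rot": [ax, ay, az]}, ...]. A call has exactly 5 rows; each row shifts and turns the commanded pose from where the row before left it, along the tool's axes as they then stand; what a row does not reach is not made up. A row lasts 1/8 s, in which the tool goes at most 62.5 mm and 10.7 degrees, less where a joint would pass 70% of its speed; a pose out of reach is approached as far as the arm can. A call is refused whole if a number of a shift passes 62.5 or a number of a turn 10.7, either way. A call with a gripper value outside its range is refused whole. The fingers move at their own pace and stop on an object; the grip force is fixed at half the most. Time passes only in rows, so rows that do not move let the fingers close, or fill a call up. It gives the time, the measured TCP pose, the force, the opening and the grip force at its end, in the units of the state.
- ctrl.get_obs(): the state, without advancing time (a new reading comes with each control period).
- ctrl.camera(name): name is "scene" or "top" or "wrist"; returns (picture, depth): 420x560x3 uint8, red, green, blue; 420x560 float32, m along the optical axis (not along the pixel's ray), 0 where there is no reading.
- ctrl.camera_params(name): a dict with "K" (3x3 intrinsics, pixels), "cam_to_world" (4x4, takes a point from camera to world coordinates); the wrist camera has in their place "mount" (4x4, takes a point from camera to tool coordinates, whose origin is the TCP and whose axes are the flange's). Camera axes: x right, y down, z forward; pixel columns grow to the right and rows downward; lengths in m; the calibration is good to about 2 mm. A picture is of the moment at which its call begins: read the wrist's pose just before it. camera_params takes no time and is no camera call.
- ctrl.hand_in(): hands the job in; it is judged then, once.
Trained networks look in the newest picture that a camera, given by its name, has taken for a name from the list of things; names that differ only in an ending like _2 or _b are one class to them, and where a whole thing is asked for, a point or a joint stands for the part that bears it (a point fixed in the world has none). Each returns a list of dicts, best first, with "score" (0 to 1); they miss things now and then, are a little off and sometimes report something else, mostly with a low value. They report only what shows in the picture. A call takes as long as a camera call. They do not tell look-alikes from the thing itself.
- ctrl.outline_of(camera, target): "region" (420x560 bool, what is visible of it) and "position" ([column, row] in pixels, amid what is visible of it).
The state is a dict: "time_s": time; "q": joint angles; "dq": joint speeds; "joint_efforts": joint torques, N m; "eef_pos": TCP position; "eef_rot": TCP orientation; "wrist_force": force on the tool from outside, world axes, zero at the start; "torque": the same for the moment, N m; "opening": opening from 0.0 (shut) to 1.0 (fully open); "grasp_force": force on a finger pad.
Only numpy, scipy, OpenCV 4.12 (cv2) and the standard library are available. Lean on these libraries where they do the work, as an engineer would, in place of code of your own. Each camera call takes 0.05 s, during which the arm holds its last target. There are 200 camera calls.

## Working session

There is one attempt and no reset: what is moved stays moved. The work goes in short steps, Python scripts to look and compute and a tool call to move; the robot and the scene stay as the last step left them, time stands still between calls to the robot, and variables do not carry over. Pictures are saved under pics/ and viewed, at most 14 in all, crops included, and the job is handed in when it is done.

Besides the shell and the picture viewer there is one more tool, called after "Emit:" as a command line: name --argument value ..., lists and objects as JSON in quotes. apply_moves: Moves the arm, as the interface text tells. Its arguments: {"type":"object","properties":{"moves":{"type":"array"}},"required":["moves"]}

```bash
ls; mkdir -p pics; cat > h.py <<'E'
import numpy as np, cv2
from bench import ctrl
from scipy.spatial.transform import Rotation as R
def Rq(q): return R.from_quat([q[1],q[2],q[3],q[0]])
def cam(name):
    o=ctrl.get_obs(); im,d=ctrl.camera(name); p=ctrl.camera_params(name)
    if 'mount' in p:
        T=np.eye(4);T[:3,:3]=Rq(o['eef_rot']).as_matrix();T[:3,3]=o['eef_pos'];T=T@np.array(p['mount'])
    else: T=np.array(p['cam_to_world'])
    K=np.array(p['K']); v,u=np.mgrid[:420,:560]
    P=np.stack([(u-K[0,2])/K[0,0]*d,(v-K[1,2])/K[1,1]*d,d],-1)
    W=P@T[:3,:3].T+T[:3,3]; W[d==0]=np.nan
    return im,d,W,K,T
def save(im,n): cv2.imwrite('pics/'+n,cv2.cvtColor(im,cv2.COLOR_RGB2BGR))
E
python3 - <<'E'
from h import *
for c in ['top','scene']:
    im,d,W,K,T=cam(c); save(im,c+'0.png'); print(c,T[:3,3])
    np.savez(c+'0.npz',im=im,W=W)
    for n in ['stand','keeper','fin','tray','sleeve0','lever_base','lever_tip','rings','partsbin','plunger']:
        for r in ctrl.outline_of(c,n):
            if r['score']<.3: continue
            w=W[r['region']]; print(n,round(r['score'],2),np.round(r['position']),np.round(np.nanmedian(w,0),3),r['region'].sum(), np.median(im[r['region']],0))
print(ctrl.get_obs())
E
```

```text
pics
top [ 0.47580844 -0.01939915  1.30245467]
stand 0.89 [263. 212.] [0.577 0.016 0.012] 2043 [28. 55. 97.]
stand 0.54 [320. 270.] [ 0.43  -0.14   0.023] 224 [130.  41.  82.]
stand 0.49 [139. 254.] [0.482 0.336 0.005] 8110 [ 77. 121. 133.]
keeper 0.91 [262. 202.] [0.601 0.016 0.083] 2688 [165. 141.  28.]
keeper 0.61 [265. 215.] [0.577 0.014 0.012] 2136 [29. 55. 96.]
fin 0.8 [262. 203.] [0.602 0.016 0.083] 2746 [165. 141.  28.]
tray 0.78 [143. 253.] [0.481 0.336 0.005] 7958 [ 77. 121. 133.]
sleeve0 0.67 [254. 264.] [0.45  0.057 0.031] 188 [139.   42.5  84. ]
sleeve0 0.67 [218. 261.] [0.453 0.142 0.023] 240 [130.   40.5  81. ]
sleeve0 0.61 [322. 269.] [ 0.429 -0.145  0.008] 326 [124.  55.  86.]
sleeve0 0.59 [254. 301.] [0.352 0.041 0.028] 217 [32. 95. 91.]
sleeve0 0.58 [204. 299.] [0.352 0.176 0.017] 328 [124.   72.   34.5]
lever_base 0.56 [400. 253.] [ 0.466 -0.33   0.026] 645 [74. 71. 75.]
lever_tip 0.71 [265. 217.] [0.577 0.014 0.012] 2146 [29. 55. 96.]
rings 0.97 [337. 126.] [ 0.788 -0.181  0.084] 776 [18. 18. 19.]
rings 0.49 [216. 262.] [0.455 0.141 0.023] 247 [130.  42.  81.]
pa
[... 1520 characters left out ...]
1, 'q': array([-1.31630501e+00,  1.80817643e-01,  1.60699396e+00, -2.97020994e-05,
        1.35379995e+00, -2.06279959e-01]), 'dq': array([ 1.34030350e-04, -1.20662780e-04, -3.45896494e-05,  9.97777475e-04,
        4.39240770e-04, -1.64210295e-03]), 'joint_efforts': array([ 1.51139389e-03, -4.44848049e+01, -3.51683521e+01, -1.47800811e-04,
        6.25107059e-04, -2.43627011e-05]), 'eef_pos': array([ 0.25568854, -0.51503804,  0.23128145]), 'eef_rot': array([-9.10152938e-06,  9.73577675e-01,  2.28356103e-01, -1.47263962e-05]), 'wrist_force': array([-0.77532148, -0.1375462 , -0.13445657]), 'torque': array([0.0538572 , 0.01480324, 0.02657732]), 'grasp_force': 0.0, 'opening': 1.0014378145590737}
```

```bash
python3 - <<'E'
import cv2
a=cv2.imread('pics/top0.png');b=cv2.imread('pics/scene0.png')
cv2.imwrite('pics/a.png',cv2.resize(a[90:330,70:440],None,fx=2.15,fy=2.15,interpolation=cv2.INTER_CUBIC))
cv2.imwrite('pics/b.png',cv2.resize(b[130:400,90:560],None,fx=1.7,fy=1.7,interpolation=cv2.INTER_CUBIC))
E
```

```text
(no output)
```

View pics/a.png

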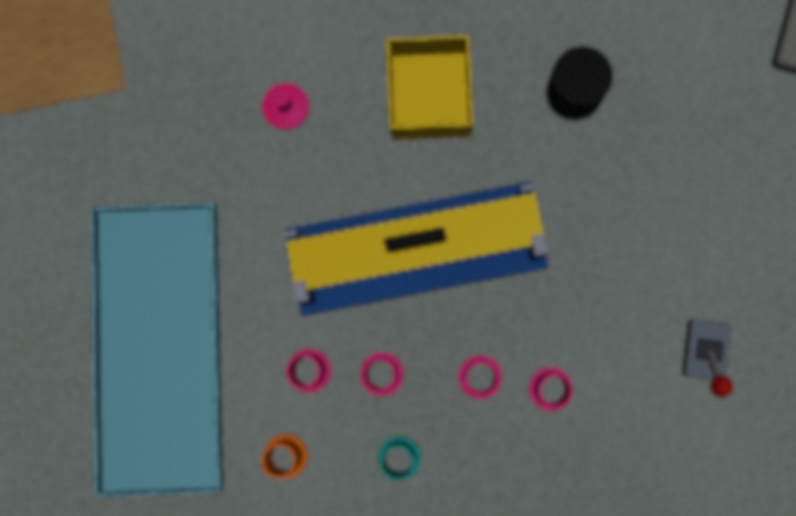

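View pics/b.png

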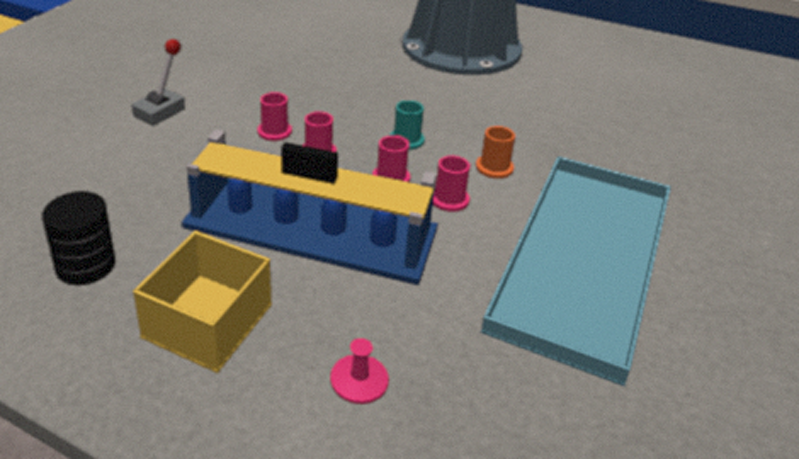

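```bash
cat > m.py <<'E'
from h import *
def rect(P):
    (c,(w,h),a)=cv2.minAreaRect((P[:,:2]*1000).astype(np.float32)); 
    if w>h: w,h,a=h,w,a+90   # h long
    # a: direction of w side (short)
    return np.round(c,1),round(w,1),round(h,1),round((a+90)%180-90,2)
def comps(mask,W,minn=40):
    n,l=cv2.connectedComponents(mask.astype(np.uint8))
    return [W[l==i] for i in range(1,n) if (l==i).sum()>minn]
def hsv(im): return cv2.cvtColor(im,cv2.COLOR_RGB2HSV)
def circ(P,r=None):
    from scipy.optimize import least_squares
    f=lambda p: np.hypot(P[:,0]-p[0],P[:,1]-p[1])-p[2]
    s=least_squares(f,[*P[:,:2].mean(0),.02],loss='soft_l1',f_scale=.002); return np.round(s.x,4)
def sleeves(im,W,lo=.052):
    H=hsv(im); m=((H[...,0]>160)|(H[...,0]<3))&(H[...,1]>120)&(W[...,0]<.9)
    m&=(W[...,2]>lo)&(W[...,2]<.075)
    return [(circ(p),len(p),np.round(np.median(p[:,2]),4)) for p in comps(m,W,25)]
E
python3 - <<'E'
from m import *
for c in ['top','scene']:
    z=np.load(c+'0.npz'); im,W=z['im'],z['W']; H=hsv(im)
    m=(abs(H[...,0].astype(int)-25)<8)&(H[...,1]>100)&(W[...,2]>.07)&(W[...,2]<.1)&(W[...,0]<.72)
    for p in comps(m,W,300): print(c,'keeper',rect(p),len(p),np.median(p[:,2]))
    m=(H[...,2]<60)&(W[...,2]>.115)&(W[...,2]<.13)&(W[...,0]<.72)&(W[...,0]>.5)
    for p in comps(m,W): print('fin',rect(p),len(p),np.median(p[:,2]))
    m=(abs(H[...,0].astype(int)-110)<8)&(H[...,1]>120)&(W[...,2]>.004)&(W[...,2]<.02)&(W[...,0]>.45)&(abs(W[...,1])<.22)
    for p in comps(m,W,200): print('base',rect(p),len(p),np.median(p[:,2]))
    m=(W[...,1]>.23)&(W[...,1]<.45)&(W[...,0]<.72)&(W[...,2]>.018)&(W[...,2]<.035)
    for p in comps(m,W,100): print('tray',rect(p),len(p))
    m=(W[...,1]>.22)&(W[...,1]<.45)&(W[...,0]<.72)&(abs(H[...,0].astype(int)-95)<10)&(H[...,1]>70)
    for p in comps(m,W,100): print('tray col',rect(p),len(p))
    for s in sleeves(im,W): print('sleeve',s)
    m=(H[...,1]>120)&((H[...,0]<8)|(H[...,0]>172))&(W[...,1]<-.25)
    for p in comps(m,W,10): print('ball',np.round(np.median(p,0),4),np.round(p.max(0),4),len(p))
    m=(W[...,1]<-.25)&(W[...,2]>.018)&(W[...,2]<.032)&(W[...,0]>.3)&(W[...,0]<.6)
    for p in comps(m,W,50): print('levbase',rect(p),len(p))
E
```

```text
top keeper (array([603.6,  14.5]), 61.0, 295.6, 10.29) 2555 0.08293623928863214
fin (array([601.8,  13.4]), 12.0, 62.6, 9.86) 129 0.1227461485941097
base (array([650.6,  23.5]), 10.8, 278.6, 10.16) 378 0.011731959365213651
base (array([563.4,   7.9]), 26.2, 304.4, 10.3) 1046 0.011872052783937437
tray (array([485.5, 333.3]), 152.4, 350.8, -88.65) 767
tray col (array([488.1, 332.6]), 150.7, 352.8, -88.55) 7848
sleeve (array([0.4553, 0.148 , 0.0188]), 69, np.float64(0.0586))
sleeve (array([0.4496, 0.0596, 0.019 ]), 75, np.float64(0.0597))
sleeve (array([ 0.4442, -0.06  ,  0.0189]), 69, np.float64(0.0593))
sleeve (array([ 0.4282, -0.1456,  0.0187]), 73, np.float64(0.0597))
ball [ 0.4327 -0.328   0.111 ] [ 0.4424 -0.3184  0.1183] 70
levbase (array([ 472.4, -335.4]), 51.7, 69.7, 81.96) 406
scene keeper (array([  252.7, -1281.9]), 19.2, 212.8, -89.91) 407 0.0844939055508207
scene keeper (array([605.7,  12.2]), 68.9, 296.7, 8.87) 2268 0.08329413467862007
fin (array([606.3,  13.8]), 15.9, 67.1, 9.71) 207 0.12189516955382451
base (array([607.7,  14.9]), 110.8, 306.0, 9.87) 3480 0.0123089650724
[... 2513 characters left out ...]
 -0.5998] [-1.0308 -2.2803 -0.5663] 115
ball [-0.2432 -2.3095 -0.3308] [-0.168  -2.2892 -0.298 ] 100
ball [-0.7371 -2.3108 -0.5127] [-0.6277 -2.2881 -0.4721] 180
ball [-0.351  -2.3127 -0.4346] [-0.2356 -2.2925 -0.4087] 135
ball [-0.4751 -2.3106 -0.5136] [-0.3642 -2.2795 -0.4761] 196
ball [-0.1684 -2.3094 -0.4372] [-0.1227 -2.293  -0.4108] 62
ball [-0.2168 -2.3114 -0.5101] [-0.1034 -2.28   -0.4765] 244
ball [-0.5896 -2.3073 -0.586 ] [-0.5506 -2.2853 -0.5678] 35
ball [-0.1912 -2.3117 -0.5936] [-0.1666 -2.2928 -0.5609] 43
ball [ 0.4398 -0.3261  0.1075] [ 0.4467 -0.3179  0.1161] 60
levbase (array([  360. , -1227.4]), 72.2, 97.5, 53.68) 131
levbase (array([ 476.5, -338. ]), 54.7, 72.0, 78.54) 250
```

```bash
cat > p.py <<'E'
from m import *
import json
def R0(psi,tilt=0): # psi: yaw of tool y (deg); tilt deg: fingers point outward along +tool-y
    a=np.radians(psi); y=np.array([np.cos(a),np.sin(a),0]); z=np.array([0,0,-1.]); x=np.cross(y,z)
    return R.from_matrix(np.stack([x,y,z],1))*R.from_rotvec([-tilt,0,0],degrees=True)
def plan(wps,step=40,ang=9.5):
    """wps: (pos_mm, psi, jaw[, tilt[, extra rows]]) ; prints rows"""
    o=ctrl.get_obs(); p=o['eef_pos']*1000; q=Rq(o['eef_rot']); rows=[]
    print('at',np.round(p,1),np.round(q.as_matrix()[:,1],3),'F',np.round(o['wrist_force'],1),'t',round(o['time_s'],1),'open',round(o['opening'],3))
    for w in wps:
        w=list(w)+[0,0][len(w)-3:]; t=np.array(w[0],float); qt=R0(w[1],w[3])
        rv=(q.inv()*qt).as_rotvec(degrees=True); n=max(1,int(np.ceil(np.linalg.norm(t-p)/step)),int(np.ceil(np.linalg.norm(rv)/ang)))
        p0=p.copy()
        for i in range(n):
            d=q.inv().apply(p0+(t-p0)*(i+1)/n-p); d=np.round(d,1); r=np.round(rv/n,1)
            rows.append({"jaw":w[2],"offset":(d+0).tolist(),"rot":(r+0).tolist()})
            p=p+q.apply(d); q=q*R.from_rotvec(r,degrees=True)
        rows+= [{"jaw":w[2],"offset":[0,0,0],"rot":[0,0,0]}]*w[4]
    while len(rows)%5: rows.append({"jaw":w[2],"offset":[0,0,0],"rot":[0,0,0]})
    for i in range(0,len(rows),5): print(json.dumps(rows[i:i+5]))
E
python3 -c "
from p import *
plan([([604,14,260],10,1)])"
```

```text
at [ 255.7 -515.   231.3] [ 0.445 -0.896 -0.   ] F [-0.8 -0.1 -0.1] t 1.1 open 1.001
[{"jaw": 1, "offset": [34.2, -19.9, -1.8], "rot": [0.0, 0.0, -4.6]}, {"jaw": 1, "offset": [35.7, -17.2, -1.8], "rot": [0.0, 0.0, -4.6]}, {"jaw": 1, "offset": [36.9, -14.2, -1.8], "rot": [0.0, 0.0, -4.6]}, {"jaw": 1, "offset": [38.0, -11.2, -1.8], "rot": [0.0, 0.0, -4.6]}, {"jaw": 1, "offset": [38.8, -8.1, -1.8], "rot": [0.0, 0.0, -4.6]}]
[{"jaw": 1, "offset": [39.2, -5.0, -1.8], "rot": [0.0, 0.0, -4.6]}, {"jaw": 1, "offset": [39.6, -1.8, -1.8], "rot": [0.0, 0.0, -4.6]}, {"jaw": 1, "offset": [39.5, 1.3, -1.8], "rot": [0.0, 0.0, -4.6]}, {"jaw": 1, "offset": [39.4, 4.6, -1.8], "rot": [0.0, 0.0, -4.6]}, {"jaw": 1, "offset": [38.8, 7.6, -1.8], "rot": [0.0, 0.0, -4.6]}]
[{"jaw": 1, "offset": [38.1, 10.8, -1.7], "rot": [0.0, 0.0, -4.6]}, {"jaw": 1, "offset": [37.1, 13.8, -1.8], "rot": [0.0, 0.0, -4.6]}, {"jaw": 1, "offset": [35.9, 16.7, -1.8], "rot": [0.0, 0.0, -4.6]}, {"jaw": 1, "offset": [34.4, 19.5, -1.8], "rot": [0.0, 0.0, -4.6]}, {"jaw": 1, "offset": [32.8, 22.2, -1.8], "rot": [0.0, 0.0, -4.6]}]
[{"jaw": 1, "offset": [30.9, 24.8, -1.8], "rot": [0.0, 0.0, -4.6]}, {"jaw": 1, "offset": [0, 0, 0], "rot": [0, 0, 0]}, {"jaw": 1, "offset": [0, 0, 0], "rot": [0, 0, 0]}, {"jaw": 1, "offset": [0, 0, 0], "rot": [0, 0, 0]}, {"jaw": 1, "offset": [0, 0, 0], "rot": [0, 0, 0]}]
```

Emit:
apply_moves --moves '[{"jaw": 1,"offset": [34,-20,-2],"rot": [0,0,-4.6]},{"jaw": 1,"offset": [36,-17,-2],"rot": [0,0,-4.6]},{"jaw": 1,"offset": [37,-14,-2],"rot": [0,0,-4.6]},{"jaw": 1,"offset": [38,-11,-2],"rot": [0,0,-4.6]},{"jaw": 1,"offset": [39,-8,-2],"rot": [0,0,-4.6]}]'

```text
time_s: 1.72
eef_pos: [0.3659, -0.3488, 0.2415]
eef_rot: [0.0, 0.908, 0.419, 0.0]
wrist_force: [0.1, -0.8, 0.3]
opening: 1.004
grasp_force: 0.0
```

Emit:
apply_moves --moves '[{"jaw": 1,"offset": [39,-5,-2],"rot": [0,0,-4.6]},{"jaw": 1,"offset": [40,-2,-2],"rot": [0,0,-4.6]},{"jaw": 1,"offset": [39,1,-2],"rot": [0,0,-4.6]},{"jaw": 1,"offset": [39,5,-2],"rot": [0,0,-4.6]},{"jaw": 1,"offset": [39,8,-2],"rot": [0,0,-4.6]}]'

```text
time_s: 2.35
eef_pos: [0.4747, -0.184, 0.2515]
eef_rot: [0.0, 0.806, 0.592, 0.0]
wrist_force: [0.4, -0.8, 0.6]
opening: 1.0
grasp_force: 0.0
```

Emit:
apply_moves --moves '[{"jaw": 1,"offset": [38,11,-2],"rot": [0,0,-4.6]},{"jaw": 1,"offset": [37,14,-2],"rot": [0,0,-4.6]},{"jaw": 1,"offset": [36,17,-2],"rot": [0,0,-4.6]},{"jaw": 1,"offset": [34,20,-2],"rot": [0,0,-4.6]},{"jaw": 1,"offset": [33,22,-2],"rot": [0,0,-4.6]}]'

```text
time_s: 2.98
eef_pos: [0.5845, -0.0191, 0.2614]
eef_rot: [0.0, 0.672, 0.741, 0.0]
wrist_force: [-0.7, -0.8, 0.3]
opening: 1.004
grasp_force: 0.0
```

Emit:
apply_moves --moves '[{"jaw": 1,"offset": [31,25,-2],"rot": [0,0,-4.6]},{"jaw": 1,"offset": [0,0,0],"rot": [0,0,0]},{"jaw": 1,"offset": [0,0,0],"rot": [0,0,0]},{"jaw": 1,"offset": [0,0,0],"rot": [0,0,0]},{"jaw": 1,"offset": [0,0,0],"rot": [0,0,0]}]'

```text
time_s: 3.6
eef_pos: [0.6055, 0.0121, 0.2634]
eef_rot: [0.0, 0.643, 0.766, -0.0]
wrist_force: [-0.5, 0.6, 0.5]
opening: 0.999
grasp_force: 0.0
```

```bash
python3 - <<'E'
from p import *
im,d,W,K,T=cam('wrist'); save(im,'w1.png'); np.savez('w1.npz',im=im,W=W); H=hsv(im); print(T)
m=(abs(H[...,0].astype(int)-25)<8)&(H[...,1]>100)&(W[...,2]>.07)&(W[...,2]<.1)&(W[...,0]<.72)
for p in comps(m,W,300): print('keeper',rect(p),len(p),np.median(p[:,2]))
m=(H[...,2]<60)&(W[...,2]>.115)&(W[...,2]<.13)
for p in comps(m,W): print('fin',rect(p),len(p),np.median(p[:,2]))
m=(abs(H[...,0].astype(int)-110)<8)&(H[...,1]>120)&(W[...,2]>.004)&(W[...,2]<.02)
for p in comps(m,W,200): print('base',rect(p),len(p),np.median(p[:,2]))
plan([([604,14,260],10,1)])
E
```

```text
[[ 9.85099129e-01  1.63621317e-01  5.29883999e-02  5.91508529e-01]
 [ 1.71985927e-01 -9.35846756e-01 -3.07590132e-01  9.06641248e-02]
 [-7.39280161e-04  3.12120030e-01 -9.50042389e-01  4.05946309e-01]
 [ 0.00000000e+00  0.00000000e+00  0.00000000e+00  1.00000000e+00]]
keeper (array([603.7,  13.9]), 61.0, 294.8, 10.08) 19084 0.08276126241721468
fin (array([603.8,  14.7]), 12.8, 69.1, 10.27) 1329 0.1226502382605214
base (array([648.7,  22.5]), 17.9, 308.1, 10.13) 4146 0.011711829263087947
base (array([559.3,   3. ]), 17.4, 299.7, 10.09) 3906 0.011737331243667881
at [605.6  12.2 263.4] [0.985 0.172 0.   ] F [0.2 0.6 1.3] t 3.6 open 0.999
[{"jaw": 1, "offset": [2.1, -1.2, 3.4], "rot": [0.0, 0.0, -0.1]}, {"jaw": 1, "offset": [0, 0, 0], "rot": [0, 0, 0]}, {"jaw": 1, "offset": [0, 0, 0], "rot": [0, 0, 0]}, {"jaw": 1, "offset": [0, 0, 0], "rot": [0, 0, 0]}, {"jaw": 1, "offset": [0, 0, 0], "rot": [0, 0, 0]}]
```

View pics/w1.png

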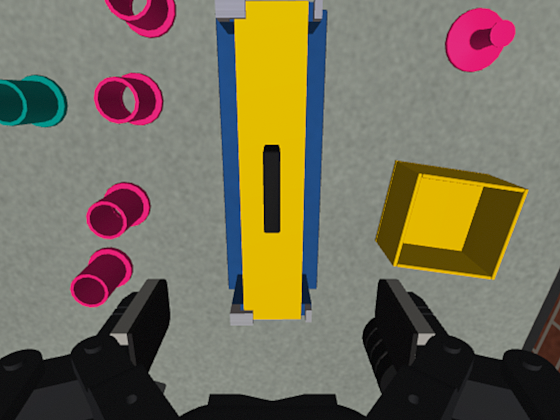

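Emit:
apply_moves --moves '[{"jaw": 1,"offset": [2.3,-1.2,33.4],"rot": [0,0,0]},{"jaw": 1,"offset": [0,0,40],"rot": [0,0,0]},{"jaw": 1,"offset": [0,0,40],"rot": [0,0,0]},{"jaw": 0.8,"offset": [0,0,40],"rot": [0,0,0]},{"jaw": 0.5,"offset": [0,0,20],"rot": [0,0,0]}]'

```text
time_s: 4.28
eef_pos: [0.6028, 0.0149, 0.0876]
eef_rot: [-0.001, 0.643, 0.766, -0.001]
wrist_force: [0.4, 0.4, 0.0]
opening: 0.606
grasp_force: 0.0
```

Emit:
apply_moves --moves '[{"jaw": 0,"offset": [0,0,0],"rot": [0,0,0]},{"jaw": 0,"offset": [0,0,0],"rot": [0,0,0]},{"jaw": 0,"offset": [0,0,0],"rot": [0,0,0]},{"jaw": 0,"offset": [0,0,0],"rot": [0,0,0]},{"jaw": 0,"offset": [0,0,0],"rot": [0,0,0]}]'

```text
time_s: 4.9
eef_pos: [0.6057, 0.0148, 0.0918]
eef_rot: [0.002, 0.643, 0.766, 0.001]
wrist_force: [0.1, 0.2, 6.4]
opening: 0.156
grasp_force: 60.6
```

```bash
python3 - <<'E'
from p import *
psi=10.1; a=np.radians(psi); sx=np.array([np.cos(a),np.sin(a)])
o=ctrl.get_obs(); p=o['eef_pos']*1000; z0=p[2]
w=[]
for th in (0,5,10,15,20):
    t=np.radians(th); u=np.array([30,z0-78]); dx=u[0]*np.cos(t)-u[1]*np.sin(t)-30; dz=u[0]*np.sin(t)+u[1]*np.cos(t)+78-z0
    w.append(([*(p[:2]+sx*dx),z0+dz+1.0],psi,0,th))
for k in (8,16,22): w.append(([*(p[:2]+sx*(dx+k)),z0+dz+1],psi,0,20))
for k in (30,60,100): w.append(([*(p[:2]+sx*(dx+22)),z0+dz+1+k],psi,0,20))
plan(w)
E
```

```text
at [605.7  14.8  91.8] [0.985 0.174 0.003] F [0.1 0.2 6.4] t 4.9 open 0.156
[{"jaw": 0, "offset": [0.0, 0.0, -1.0], "rot": [0.2, 0.1, -0.1]}, {"jaw": 0, "offset": [0.0, -1.3, -2.6], "rot": [-5.0, 0.0, 0.0]}, {"jaw": 0, "offset": [0.0, -1.3, -2.5], "rot": [-5.0, 0.0, 0.0]}, {"jaw": 0, "offset": [0.0, -1.4, -2.6], "rot": [-5.0, 0.0, 0.0]}, {"jaw": 0, "offset": [0.0, -1.3, -2.5], "rot": [-5.0, 0.0, 0.0]}]
[{"jaw": 0, "offset": [0.0, 7.6, 2.7], "rot": [0.0, 0.0, 0.0]}, {"jaw": 0, "offset": [0.0, 7.5, 2.7], "rot": [0.0, 0.0, 0.0]}, {"jaw": 0, "offset": [0.0, 5.6, 2.1], "rot": [0.0, 0.0, 0.0]}, {"jaw": 0, "offset": [0.0, 10.3, -28.2], "rot": [0.0, 0.0, 0.0]}, {"jaw": 0, "offset": [0.0, 10.2, -28.2], "rot": [0.0, 0.0, 0.0]}]
[{"jaw": 0, "offset": [0.0, 6.8, -18.8], "rot": [0.0, 0.0, 0.0]}, {"jaw": 0, "offset": [0.1, 6.9, -18.8], "rot": [0.0, 0.0, 0.0]}, {"jaw": 0, "offset": [0, 0, 0], "rot": [0, 0, 0]}, {"jaw": 0, "offset": [0, 0, 0], "rot": [0, 0, 0]}, {"jaw": 0, "offset": [0, 0, 0], "rot": [0, 0, 0]}]
```

Emit:
apply_moves --moves '[{"jaw": 0,"offset": [0,0,-1],"rot": [0,0,0]},{"jaw": 0,"offset": [0,-1.3,-2.6],"rot": [-5,0,0]},{"jaw": 0,"offset": [0,-1.3,-2.5],"rot": [-5,0,0]},{"jaw": 0,"offset": [0,-1.4,-2.6],"rot": [-5,0,0]},{"jaw": 0,"offset": [0,-1.3,-2.5],"rot": [-5,0,0]}]'

```text
time_s: 5.52
eef_pos: [0.5981, 0.0137, 0.1011]
eef_rot: [0.113, 0.633, 0.754, 0.134]
wrist_force: [0.8, 1.2, -0.6]
opening: 0.149
grasp_force: 59.7
```

```bash
python3 - <<'E'
from p import *
im,d,W,K,T=cam('scene');o=ctrl.get_obs(); print(o['eef_pos'],o['wrist_force'],o['torque'],o['opening'],Rq(o['eef_rot']).as_matrix()[:,1])
cv2.imwrite('pics/s1.png',cv2.resize(im[150:330,120:420,::-1],None,fx=2.5,fy=2.5))
E
```

```text
[0.59708376 0.01359284 0.10081204] [-1.70917425 -0.38261003  7.54972934] [-0.07871162  0.47214608 -0.03350469] 0.15154194142333396 [0.92324548 0.16314198 0.34785409]
```

View pics/s1.png

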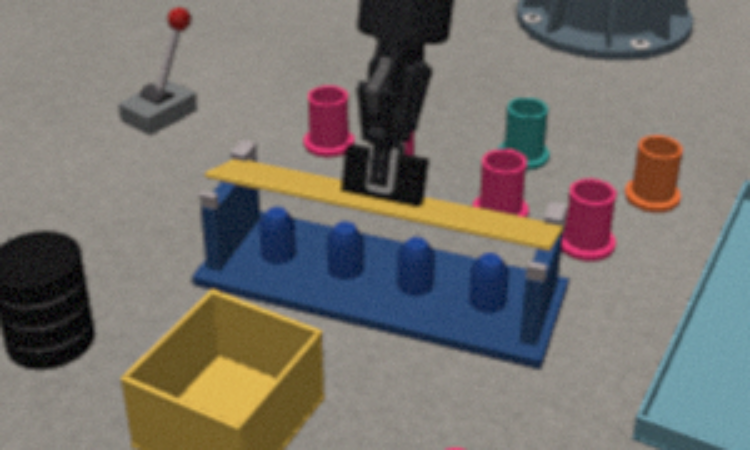

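Emit:
apply_moves --moves '[{"jaw": 0,"offset": [0,5.3,0.5],"rot": [0,0,0]},{"jaw": 0,"offset": [0,7.5,2.7],"rot": [0,0,0]},{"jaw": 0,"offset": [0,7.5,2.7],"rot": [0,0,0]},{"jaw": 0,"offset": [0,3.8,1.4],"rot": [0,0,0]},{"jaw": 0,"offset": [0,0,0],"rot": [0,0,0]}]'

```text
time_s: 6.2
eef_pos: [0.6227, 0.0185, 0.1012]
eef_rot: [0.111, 0.633, 0.755, 0.133]
wrist_force: [-1.0, -0.0, -1.0]
opening: 0.153
grasp_force: 59.5
```

```bash
python3 - <<'E'
from p import *
o=ctrl.get_obs(); p=o['eef_pos']*1000; print(o['wrist_force'],o['torque'])
tp=np.array([487.7,332.]);
plan([([p[0],p[1],p[2]+45],10.1,0,20),([p[0],p[1],p[2]+100],10.1,0,10),([p[0]-20,p[1]+20,220],10.1,0),([*tp,220],91.4,0,0,2)])
E
```

```text
[-0.997769   -0.02543127 -1.01270152] [-0.0573123   0.33406326 -0.00072182]
at [622.7  18.5 101.2] [0.926 0.164 0.341] F [-1. -0. -1.] t 6.2 open 0.153
[{"jaw": 0, "offset": [0.0, 7.7, -21.1], "rot": [0.0, 0.0, 0.0]}, {"jaw": 0, "offset": [0.0, 7.7, -21.2], "rot": [0.0, 0.0, 0.0]}, {"jaw": 0, "offset": [0.0, 9.4, -25.8], "rot": [5.0, 0.0, 0.0]}, {"jaw": 0, "offset": [0.0, 7.1, -26.6], "rot": [5.0, 0.0, 0.0]}, {"jaw": 0, "offset": [11.6, -6.4, -10.6], "rot": [5.0, 0.0, 0.0]}]
[{"jaw": 0, "offset": [11.6, -7.3, -10.1], "rot": [5.0, 0.0, 0.0]}, {"jaw": 0, "offset": [34.3, -6.9, 0.0], "rot": [0.0, 0.0, -9.0]}, {"jaw": 0, "offset": [35.0, -1.4, 0.0], "rot": [0.0, 0.0, -9.0]}, {"jaw": 0, "offset": [34.8, 4.0, 0.0], "rot": [0.0, 0.0, -9.0]}, {"jaw": 0, "offset": [33.8, 9.4, 0.1], "rot": [0.0, 0.0, -9.0]}]
[{"jaw": 0, "offset": [31.8, 14.6, 0.0], "rot": [0.0, 0.0, -9.0]}, {"jaw": 0, "offset": [29.1, 19.4, 0.0], "rot": [0.0, 0.0, -9.0]}, {"jaw": 0, "offset": [25.8, 23.7, 0.0], "rot": [0.0, 0.0, -9.0]}, {"jaw": 0, "offset": [21.7, 27.5, 0.0], "rot": [0.0, 0.0, -9.0]}, {"jaw": 0, "offset": [17.2, 30.5, 0.0], "rot": [0.0, 0.0, -9.0]}]
[{"jaw": 0, "offset": [0, 0, 0], "rot": [0, 0, 0]}, {"jaw": 0, "offset": [0, 0, 0], "rot": [0, 0, 0]}, {"jaw": 0, "offset": [0, 0, 0], "rot": [0, 0, 0]}, {"jaw": 0, "offset": [0, 0, 0], "rot": [0, 0, 0]}, {"jaw": 0, "offset": [0, 0, 0], "rot": [0, 0, 0]}]
```

Emit:
apply_moves --moves '[{"jaw": 0,"offset": [0,7.7,-21],"rot": [0,0,0]},{"jaw": 0,"offset": [0,7.7,-21],"rot": [0,0,0]},{"jaw": 0,"offset": [0,9.4,-26],"rot": [5,0,0]},{"jaw": 0,"offset": [0,7,-27],"rot": [5,0,0]},{"jaw": 0,"offset": [12,-6,-11],"rot": [5,0,0]}]'

```text
time_s: 6.82
eef_pos: [0.6139, 0.028, 0.2144]
eef_rot: [0.029, 0.643, 0.765, 0.033]
wrist_force: [1.2, -0.2, -2.5]
opening: 0.152
grasp_force: 59.5
```

Emit:
apply_moves --moves '[{"jaw": 0,"offset": [12,-7,-10],"rot": [5,0,0]},{"jaw": 0,"offset": [34,-7,0],"rot": [0,0,-9]},{"jaw": 0,"offset": [35,-1.5,0],"rot": [0,0,-9]},{"jaw": 0,"offset": [35,4,0],"rot": [0,0,-9]},{"jaw": 0,"offset": [34,9.5,0],"rot": [0,0,-9]}]'

```text
time_s: 7.45
eef_pos: [0.5507, 0.1707, 0.2208]
eef_rot: [-0.0, 0.372, 0.928, 0.0]
wrist_force: [0.1, -0.3, -1.7]
opening: 0.152
grasp_force: 59.5
```

Emit:
apply_moves --moves '[{"jaw": 0,"offset": [32,14.5,0],"rot": [0,0,-9]},{"jaw": 0,"offset": [29,19.5,0],"rot": [0,0,-9]},{"jaw": 0,"offset": [26,23.5,0],"rot": [0,0,-9]},{"jaw": 0,"offset": [22,27.5,0],"rot": [0,0,-9]},{"jaw": 0,"offset": [17,30.5,0],"rot": [0,0,-9]}]'

```text
time_s: 8.07
eef_pos: [0.4865, 0.3338, 0.2208]
eef_rot: [-0.0, -0.011, 1.0, 0.0]
wrist_force: [-0.6, 0.0, -1.7]
opening: 0.157
grasp_force: 59.5
```

```bash
python3 - <<'E'
from p import *
im,d,W,K,T=cam('top'); H=hsv(im); save(im,'t1.png')
m=(abs(H[...,0].astype(int)-25)<8)&(H[...,1]>100)&(W[...,2]>.1)&(W[...,0]<.72)
for p in comps(m,W,300): print('keeper',rect(p),len(p),np.median(p[:,2]))
m=(W[...,1]>.22)&(W[...,1]<.45)&(W[...,0]<.72)&(abs(H[...,0].astype(int)-95)<10)&(H[...,1]>70)&(W[...,2]<.03)
print('tray',rect(W[m]))
for s in sleeves(im,W): print('sleeve',s)
tp=[487.7,332.]
plan([([*tp,120],91.4,0),([*tp,30],91.4,0,0,2)])
im,d,W,K,T=cam('scene');
for s in sleeves(im,W): print('sleeve',s)
E
```

```text
keeper (array([561.3, 331. ]), 79.8, 152.2, -75.84) 1433 0.21191644455486935
keeper (array([413.9, 297.1]), 108.0, 131.8, -66.42) 1174 0.2123389380565075
tray (array([488.5, 308.2]), 101.7, 352.5, -88.7)
sleeve (array([0.4552, 0.1481, 0.0189]), 68, np.float64(0.0594))
sleeve (array([0.4496, 0.0596, 0.0189]), 75, np.float64(0.0594))
sleeve (array([ 0.4442, -0.06  ,  0.0189]), 69, np.float64(0.0602))
sleeve (array([ 0.4281, -0.1457,  0.0187]), 73, np.float64(0.0591))
at [484.6 337.5 220.9] [-0.031  1.     0.003] F [-1.6  1.5 -2.1] t 8.1 open 0.151
[{"jaw": 0, "offset": [-1.0, -2.0, 33.6], "rot": [0.1, 0.0, 0.1]}, {"jaw": 0, "offset": [-1.1, -1.8, 33.6], "rot": [0.1, 0.0, 0.1]}, {"jaw": 0, "offset": [-1.0, -1.9, 33.6], "rot": [0.1, 0.0, 0.1]}, {"jaw": 0, "offset": [0.0, 0.1, 30.0], "rot": [0.0, 0.0, 0.0]}, {"jaw": 0, "offset": [-0.1, 0.1, 30.0], "rot": [0.0, 0.0, 0.0]}]
[{"jaw": 0, "offset": [0.0, 0.0, 30.0], "rot": [0.0, 0.0, 0.0]}, {"jaw": 0, "offset": [0, 0, 0], "rot": [0, 0, 0]}, {"jaw": 0, "offset": [0, 0, 0], "rot": [0, 0, 0]}, {"jaw": 0, "offset": [0, 0, 0], "rot": [0, 0, 0]}, {"jaw": 0, "offset": [0, 0, 0], "rot": [0, 0, 0]}]
sleeve (array([ 0.4315, -0.1475,  0.0191]), 111, np.float64(0.0573))
sleeve (array([ 0.448 , -0.0618,  0.0187]), 118, np.float64(0.0576))
sleeve (array([0.4537, 0.0585, 0.0186]), 136, np.float64(0.0577))
sleeve (array([0.4593, 0.1473, 0.0187]), 139, np.float64(0.0581))
```

Emit:
apply_moves --moves '[{"jaw": 0,"offset": [-1,-2,34],"rot": [0,0,0]},{"jaw": 0,"offset": [-1,-2,34],"rot": [0,0,0]},{"jaw": 0,"offset": [-1,-2,34],"rot": [0,0,0]},{"jaw": 0,"offset": [0,0,40],"rot": [0,0,0]},{"jaw": 0,"offset": [0,0,40],"rot": [0,0,0]}]'

```text
time_s: 8.8
eef_pos: [0.4907, 0.3262, 0.0379]
eef_rot: [0.0, -0.008, 1.0, -0.0]
wrist_force: [-0.4, 0.1, -2.0]
opening: 0.153
grasp_force: 59.6
```

Emit:
apply_moves --moves '[{"jaw": 0,"offset": [0,0,13],"rot": [0,0,0]},{"jaw": 0,"offset": [0,0,4],"rot": [0,0,0]},{"jaw": 0,"offset": [0,0,2],"rot": [0,0,0]},{"jaw": 0,"offset": [0,0,2],"rot": [0,0,0]},{"jaw": 0,"offset": [0,0,0],"rot": [0,0,0]}]'

```text
time_s: 9.43
eef_pos: [0.4908, 0.3271, 0.0189]
eef_rot: [0.001, -0.009, 1.0, 0.0]
wrist_force: [0.3, 0.7, -2.7]
opening: 0.156
grasp_force: 59.4
```

Emit:
apply_moves --moves '[{"jaw": 0,"offset": [0,0,1.5],"rot": [0,0,0]},{"jaw": 0.4,"offset": [0,0,0],"rot": [0,0,0]},{"jaw": 0.5,"offset": [0,0,0],"rot": [0,0,0]},{"jaw": 0.5,"offset": [0,0,-20],"rot": [0,0,0]},{"jaw": 0.5,"offset": [0,0,-40],"rot": [0,0,0]}]'

```text
time_s: 10.05
eef_pos: [0.4891, 0.3263, 0.0767]
eef_rot: [-0.002, -0.009, 1.0, -0.001]
wrist_force: [0.2, -0.5, -0.0]
opening: 0.499
grasp_force: 0.0
```

```bash
python3 - <<'E'
from p import *
plan([([510,250,200],50,1),([560,50,320],10.1,1,0,1)])
E
```

```text
at [489.1 326.3  76.7] [-0.017  1.    -0.001] F [ 0.2 -0.5 -0. ] t 10.1 open 0.499
[{"jaw": 1, "offset": [-3.8, -15.4, -24.7], "rot": [0.0, 0.0, 8.2]}, {"jaw": 1, "offset": [-6.0, -14.6, -24.6], "rot": [0.0, 0.0, 8.2]}, {"jaw": 1, "offset": [-8.0, -13.7, -24.7], "rot": [0.0, 0.0, 8.2]}, {"jaw": 1, "offset": [-9.9, -12.3, -24.7], "rot": [0.0, 0.0, 8.2]}, {"jaw": 1, "offset": [-11.5, -10.9, -24.6], "rot": [0.0, 0.0, 8.2]}]
[{"jaw": 1, "offset": [-27.8, -20.2, -20.0], "rot": [0.0, 0.0, 6.7]}, {"jaw": 1, "offset": [-29.9, -16.9, -20.0], "rot": [0.0, 0.0, 6.7]}, {"jaw": 1, "offset": [-31.8, -13.2, -20.0], "rot": [0.0, 0.0, 6.7]}, {"jaw": 1, "offset": [-33.0, -9.5, -19.9], "rot": [0.0, 0.0, 6.7]}, {"jaw": 1, "offset": [-33.9, -5.5, -20.0], "rot": [0.0, 0.0, 6.7]}]
[{"jaw": 1, "offset": [-34.4, -1.5, -20.0], "rot": [0.0, 0.0, 6.7]}, {"jaw": 1, "offset": [0, 0, 0], "rot": [0, 0, 0]}, {"jaw": 1, "offset": [0, 0, 0], "rot": [0, 0, 0]}, {"jaw": 1, "offset": [0, 0, 0], "rot": [0, 0, 0]}, {"jaw": 1, "offset": [0, 0, 0], "rot": [0, 0, 0]}]
```

Emit:
apply_moves --moves '[{"jaw": 0.5,"offset": [0,0,-40],"rot": [0,0,0]},{"jaw": 1,"offset": [-6,-15,-25],"rot": [0,0,8.2]},{"jaw": 1,"offset": [-8,-14,-25],"rot": [0,0,8.2]},{"jaw": 1,"offset": [-10,-12,-25],"rot": [0,0,8.2]},{"jaw": 1,"offset": [-11,-11,-25],"rot": [0,0,8.2]}]'

```text
time_s: 10.68
eef_pos: [0.5152, 0.2679, 0.2191]
eef_rot: [0.001, 0.276, 0.961, 0.0]
wrist_force: [0.3, -0.0, -0.1]
opening: 1.001
grasp_force: 0.0
```

Emit:
apply_moves --moves '[{"jaw": 1,"offset": [-30,-25,-20],"rot": [0,0,8.2]},{"jaw": 1,"offset": [-31,-20,-20],"rot": [0,0,8]},{"jaw": 1,"offset": [-32,-14,-20],"rot": [0,0,8]},{"jaw": 1,"offset": [-34,-10,-20],"rot": [0,0,8]},{"jaw": 1,"offset": [-35,-6,-20],"rot": [0,0,8]}]'

```text
time_s: 11.3
eef_pos: [0.5699, 0.0939, 0.3189]
eef_rot: [0.001, 0.59, 0.808, 0.001]
wrist_force: [1.0, 0.1, -0.3]
opening: 1.001
grasp_force: 0.0
```

Emit:
apply_moves --moves '[{"jaw": 1,"offset": [-35,-2,0],"rot": [0,0,0]},{"jaw": 1,"offset": [0,0,0],"rot": [0,0,0]},{"jaw": 1,"offset": [0,0,0],"rot": [0,0,0]},{"jaw": 1,"offset": [0,0,0],"rot": [0,0,0]},{"jaw": 1,"offset": [0,0,0],"rot": [0,0,0]}]'

```text
time_s: 11.92
eef_pos: [0.5784, 0.0621, 0.3166]
eef_rot: [-0.0, 0.587, 0.809, -0.0]
wrist_force: [-0.6, -0.3, 0.3]
opening: 1.002
grasp_force: 0.0
```

```bash
cat >> p.py <<'E'
def look():
    im,d,W,K,T=cam('wrist'); H=hsv(im)
    for s in sleeves(im,W,.054): print('sleeve',s)
    blue=(abs(H[...,0].astype(int)-110)<8)&(H[...,1]>100)
    m=blue&(W[...,2]>.048)&(W[...,2]<.07)
    for p in comps(m,W,30): print('spigtop',np.round(np.median(p,0),4),'rect c',np.round((p.max(0)+p.min(0))/2,4),len(p))
    m=blue&(W[...,2]>.004)&(W[...,2]<.018)
    print('base',rect(W[m]),np.median(W[m][:,2]))
    return im,W
E
python3 - <<'E'
from p import *
im,W=look(); save(im,'w2.png'); np.savez('w2.npz',im=im,W=W)
plan([([560,50,300],10,1)])
E
```

```text
sleeve (array([0.4572, 0.149 , 0.0187]), 535, np.float64(0.0596))
sleeve (array([0.4516, 0.0609, 0.0187]), 488, np.float64(0.0594))
sleeve (array([ 0.4459, -0.0586,  0.0188]), 431, np.float64(0.0592))
sleeve (array([ 0.4297, -0.1444,  0.0188]), 407, np.float64(0.059))
spigtop [0.5865 0.1106 0.0553] rect c [0.587  0.1101 0.0535] 489
spigtop [0.598  0.0486 0.0551] rect c [0.5988 0.0465 0.0535] 422
spigtop [ 0.6088 -0.0134  0.0552] rect c [ 0.6096 -0.0158  0.0533] 365
spigtop [ 0.6198 -0.0755  0.0551] rect c [ 0.6206 -0.0784  0.0534] 320
spigtop [ 0.6262 -0.1159  0.0592] rect c [ 0.6262 -0.1157  0.059 ] 617
base (array([603.8,  15. ]), 109.1, 308.0, 10.1) 0.011665979206472804
at [578.5  61.9 316.6] [ 0.951  0.31  -0.   ] F [-0.2  0.6 -0.3] t 12.0 open 1.001
[{"jaw": 1, "offset": [-5.6, -21.2, 16.6], "rot": [0.0, 0.0, 8.1]}, {"jaw": 1, "offset": [0, 0, 0], "rot": [0, 0, 0]}, {"jaw": 1, "offset": [0, 0, 0], "rot": [0, 0, 0]}, {"jaw": 1, "offset": [0, 0, 0], "rot": [0, 0, 0]}, {"jaw": 1, "offset": [0, 0, 0], "rot": [0, 0, 0]}]
```

View pics/w2.png

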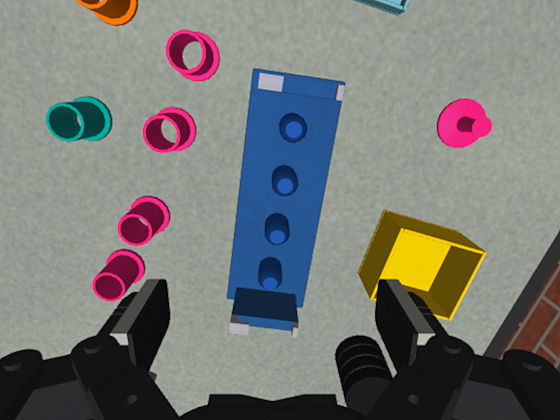

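```bash
cat >> p.py <<'E'
PSI=10.1
SP={3:(587.1,109.5),2:(598.3,46.5),1:(609.5,-16.5),0:(620.7,-79.5)}
def pick(x,y): plan([([x,y,130],PSI,1),([x,y,60],PSI,1),([x,y,23],PSI,1,0,1),([x,y,23],PSI,0,0,4)],step=48)
def place(k):
    x,y=SP[k]; o=ctrl.get_obs()['eef_pos']*1000; 
    plan([([o[0],o[1],135],PSI,0),([x,y,135],PSI,0),([x,y,90],PSI,0,0,2)],step=45)
E
python3 -c "
from p import *
pick(457.2,149)"
```

```text
at [578.5  61.9 316.6] [ 0.951  0.31  -0.   ] F [-0.2  0.6 -0.3] t 12.0 open 1.001
[{"jaw": 1, "offset": [24.1, -17.6, 37.3], "rot": [0.0, 0.0, 1.6]}, {"jaw": 1, "offset": [23.6, -18.4, 37.3], "rot": [0.0, 0.0, 1.6]}, {"jaw": 1, "offset": [23.0, -18.9, 37.4], "rot": [0.0, 0.0, 1.6]}, {"jaw": 1, "offset": [22.5, -19.6, 37.3], "rot": [0.0, 0.0, 1.6]}, {"jaw": 1, "offset": [22.0, -20.2, 37.3], "rot": [0.0, 0.0, 1.6]}]
[{"jaw": 1, "offset": [0.0, 0.0, 35.0], "rot": [0.0, 0.0, 0.0]}, {"jaw": 1, "offset": [0.0, 0.0, 35.0], "rot": [0.0, 0.0, 0.0]}, {"jaw": 1, "offset": [0.0, 0.0, 37.0], "rot": [0.0, 0.0, 0.0]}, {"jaw": 1, "offset": [0, 0, 0], "rot": [0, 0, 0]}, {"jaw": 0, "offset": [0.0, 0.0, 0.0], "rot": [0.0, 0.0, 0.0]}]
[{"jaw": 0, "offset": [0, 0, 0], "rot": [0, 0, 0]}, {"jaw": 0, "offset": [0, 0, 0], "rot": [0, 0, 0]}, {"jaw": 0, "offset": [0, 0, 0], "rot": [0, 0, 0]}, {"jaw": 0, "offset": [0, 0, 0], "rot": [0, 0, 0]}, {"jaw": 0, "offset": [0, 0, 0], "rot": [0, 0, 0]}]
```

Emit:
apply_moves --moves '[{"jaw": 1,"offset": [24,-17.5,37],"rot": [0,0,1.6]},{"jaw": 1,"offset": [23.5,-18.5,37],"rot": [0,0,1.6]},{"jaw": 1,"offset": [23,-19,37],"rot": [0,0,1.6]},{"jaw": 1,"offset": [22.5,-19.5,38],"rot": [0,0,1.6]},{"jaw": 1,"offset": [22,-20,37],"rot": [0,0,1.6]}]'

```text
time_s: 12.6
eef_pos: [0.4569, 0.1491, 0.1296]
eef_rot: [0.0, 0.643, 0.766, 0.0]
wrist_force: [0.5, 1.0, -0.1]
opening: 1.0
grasp_force: 0.0
```

Emit:
apply_moves --moves '[{"jaw": 1,"offset": [0,0,35],"rot": [0,0,0]},{"jaw": 1,"offset": [0,0,15],"rot": [0,0,0]},{"jaw": 1,"offset": [0,0,0],"rot": [0,0,0]},{"jaw": 1,"offset": [0,0,0],"rot": [0,0,0]},{"jaw": 1,"offset": [0,0,0],"rot": [0,0,0]}]'

```text
time_s: 13.22
eef_pos: [0.4592, 0.1481, 0.0819]
eef_rot: [0.001, 0.643, 0.766, 0.001]
wrist_force: [-0.6, -0.4, -0.7]
opening: 0.998
grasp_force: 0.0
```

```bash
python3 -c "
from p import *
im,W=look()
pick(457.2,149)"
```

```text
sleeve (array([0.4564, 0.1497, 0.0186]), 2167, np.float64(0.0594))
sleeve (array([0.4509, 0.0616, 0.0186]), 1143, np.float64(0.0591))
spigtop [0.5666 0.1572 0.0592] rect c [0.5746 0.1523 0.059 ] 3247
spigtop [0.5889 0.1117 0.0568] rect c [0.5882 0.112  0.0566] 260
base (array([590.4,  91.6]), 110.5, 155.1, 10.27) 0.01151911475652695
at [458.9 148.1  81.7] [0.985 0.173 0.002] F [ 0.4  0.1 -0.7] t 13.3 open 1.002
[{"jaw": 1, "offset": [0.6, -0.7, -24.2], "rot": [0.1, 0.0, -0.1]}, {"jaw": 1, "offset": [0.5, -0.8, -24.1], "rot": [0.1, 0.0, -0.1]}, {"jaw": 1, "offset": [0.0, 0.1, 35.0], "rot": [0.0, 0.0, 0.0]}, {"jaw": 1, "offset": [0.1, 0.0, 35.0], "rot": [0.0, 0.0, 0.0]}, {"jaw": 1, "offset": [0.0, 0.1, 37.0], "rot": [-0.1, 0.0, 0.1]}]
[{"jaw": 1, "offset": [0, 0, 0], "rot": [0, 0, 0]}, {"jaw": 0, "offset": [0.0, 0.0, 0.0], "rot": [0.0, 0.0, 0.0]}, {"jaw": 0, "offset": [0, 0, 0], "rot": [0, 0, 0]}, {"jaw": 0, "offset": [0, 0, 0], "rot": [0, 0, 0]}, {"jaw": 0, "offset": [0, 0, 0], "rot": [0, 0, 0]}]
[{"jaw": 0, "offset": [0, 0, 0], "rot": [0, 0, 0]}, {"jaw": 0, "offset": [0, 0, 0], "rot": [0, 0, 0]}, {"jaw": 0, "offset": [0, 0, 0], "rot": [0, 0, 0]}, {"jaw": 0, "offset": [0, 0, 0], "rot": [0, 0, 0]}, {"jaw": 0, "offset": [0, 0, 0], "rot": [0, 0, 0]}]
```

Emit:
apply_moves --moves '[{"jaw": 1,"offset": [1,-1,30],"rot": [0,0,0]},{"jaw": 1,"offset": [0,0,28],"rot": [0,0,0]},{"jaw": 0,"offset": [0,0,0],"rot": [0,0,0]},{"jaw": 0,"offset": [0,0,0],"rot": [0,0,0]},{"jaw": 0,"offset": [0,0,0],"rot": [0,0,0]}]'

```text
time_s: 13.9
eef_pos: [0.4583, 0.1491, 0.0243]
eef_rot: [0.001, 0.643, 0.766, 0.001]
wrist_force: [0.7, -0.4, 2.3]
opening: 0.482
grasp_force: 60.5
```

Emit:
apply_moves --moves '[{"jaw": 0,"offset": [0,0,0],"rot": [0,0,0]},{"jaw": 0,"offset": [0,0,-20],"rot": [0,0,0]},{"jaw": 0,"offset": [0,0,-45],"rot": [0,0,0]},{"jaw": 0,"offset": [0,0,-45],"rot": [0,0,0]},{"jaw": 0,"offset": [0,0,0],"rot": [0,0,0]}]'

```text
time_s: 14.52
eef_pos: [0.46, 0.1493, 0.137]
eef_rot: [0.003, 0.643, 0.766, 0.003]
wrist_force: [0.4, -1.0, -1.5]
opening: 0.48
grasp_force: 61.0
```

```bash
python3 -c "
from p import *
o=ctrl.get_obs(); print(o['grasp_force'])
im,d,W,K,T=cam('wrist'); save(im,'w3.png')
H=hsv(im); m=((H[...,0]>160)|(H[...,0]<3))&(H[...,1]>120)&(W[...,2]>.1)
for p in comps(m,W,100): q=p[p[:,2]>np.percentile(p[:,2],99)-.008]; print(circ(q),len(q),np.median(q[:,2]))
place(3)"
```

```text
61.01815877482295
[0.4592 0.1504 0.0186] 5256 0.17181584238382935
at [458.2 149.2 134.6] [0.985 0.174 0.005] F [-0.2  0.5 -1.4] t 14.6 open 0.481
[{"jaw": 0, "offset": [0.0, 0.0, -0.4], "rot": [0.3, 0.0, -0.1]}, {"jaw": 0, "offset": [-20.6, 40.0, 0.0], "rot": [0.0, 0.0, 0.0]}, {"jaw": 0, "offset": [-20.5, 40.0, 0.0], "rot": [0.0, 0.0, 0.0]}, {"jaw": 0, "offset": [-20.6, 39.9, 0.0], "rot": [0.0, 0.0, 0.0]}, {"jaw": 0, "offset": [0.0, 0.0, 22.5], "rot": [0.0, 0.0, 0.0]}]
[{"jaw": 0, "offset": [0.0, 0.1, 22.5], "rot": [0.0, 0.0, 0.0]}, {"jaw": 0, "offset": [0, 0, 0], "rot": [0, 0, 0]}, {"jaw": 0, "offset": [0, 0, 0], "rot": [0, 0, 0]}, {"jaw": 0, "offset": [0, 0, 0], "rot": [0, 0, 0]}, {"jaw": 0, "offset": [0, 0, 0], "rot": [0, 0, 0]}]
```

Emit:
apply_moves --moves '[{"jaw": 0,"offset": [-20.5,40,0],"rot": [0,0,0]},{"jaw": 0,"offset": [-20.5,40,0],"rot": [0,0,0]},{"jaw": 0,"offset": [-21,40,0],"rot": [0,0,0]},{"jaw": 0,"offset": [0,0,20],"rot": [0,0,0]},{"jaw": 0,"offset": [0,0,0],"rot": [0,0,0]}]'

```text
time_s: 15.2
eef_pos: [0.5822, 0.1089, 0.1085]
eef_rot: [-0.003, 0.643, 0.766, -0.003]
wrist_force: [-1.1, 0.0, -0.0]
opening: 0.486
grasp_force: 61.1
```

Emit:
apply_moves --moves '[{"jaw": 0,"offset": [0,0,15],"rot": [0,0,0]},{"jaw": 0,"offset": [0,0,0],"rot": [0,0,0]},{"jaw": 0,"offset": [0,0,0],"rot": [0,0,0]},{"jaw": 0,"offset": [0,0,0],"rot": [0,0,0]},{"jaw": 0,"offset": [0,0,0],"rot": [0,0,0]}]'

```text
time_s: 15.82
eef_pos: [0.586, 0.1088, 0.0981]
eef_rot: [0.0, 0.643, 0.766, 0.0]
wrist_force: [0.1, 0.5, -1.3]
opening: 0.483
grasp_force: 61.1
```

```bash
python3 -c "
from p import *
x,y=SP[3]
im,d,W,K,T=cam('wrist')
H=hsv(im); m=((H[...,0]>160)|(H[...,0]<3))&(H[...,1]>120)&(W[...,2]>.1)&(W[...,0]>.53)
for p in comps(m,W,100): q=p[p[:,2]>np.percentile(p[:,2],99)-.008]; print(circ(q),len(q),np.median(q[:,2]))
plan([([x,y,90],PSI,0,0,1)])"
```

```text
[0.5855 0.1099 0.0186] 5235 0.13287596309057215
at [585.9 108.8  98. ] [0.985 0.174 0.001] F [-0.1  0.  -0.8] t 15.9 open 0.478
[{"jaw": 0, "offset": [0.5, 1.3, 8.0], "rot": [0.0, 0.0, -0.1]}, {"jaw": 0, "offset": [0, 0, 0], "rot": [0, 0, 0]}, {"jaw": 0, "offset": [0, 0, 0], "rot": [0, 0, 0]}, {"jaw": 0, "offset": [0, 0, 0], "rot": [0, 0, 0]}, {"jaw": 0, "offset": [0, 0, 0], "rot": [0, 0, 0]}]
```

Emit:
apply_moves --moves '[{"jaw": 0,"offset": [0,1.3,15],"rot": [0,0,0]},{"jaw": 0,"offset": [0,0,10],"rot": [0,0,0]},{"jaw": 0,"offset": [0,0,10],"rot": [0,0,0]},{"jaw": 0,"offset": [0,0,10],"rot": [0,0,0]},{"jaw": 0,"offset": [0,0,0],"rot": [0,0,0]}]'

```text
time_s: 16.5
eef_pos: [0.5867, 0.109, 0.0516]
eef_rot: [-0.0, 0.643, 0.766, -0.0]
wrist_force: [0.1, 0.8, -0.7]
opening: 0.485
grasp_force: 61.1
```

Emit:
apply_moves --moves '[{"jaw": 0,"offset": [0,0,6],"rot": [0,0,0]},{"jaw": 0,"offset": [0,0,6],"rot": [0,0,0]},{"jaw": 0,"offset": [0,0,4],"rot": [0,0,0]},{"jaw": 0,"offset": [0,0,2],"rot": [0,0,0]},{"jaw": 0,"offset": [0,0,0],"rot": [0,0,0]}]'

```text
time_s: 17.12
eef_pos: [0.5868, 0.109, 0.0363]
eef_rot: [-0.0, 0.643, 0.766, -0.0]
wrist_force: [-7.8, -1.1, 14.1]
opening: 0.483
grasp_force: 62.4
```

Emit:
apply_moves --moves '[{"jaw": 0,"offset": [0,0,1],"rot": [0,0,0]},{"jaw": 0.9,"offset": [0,0,0],"rot": [0,0,0]},{"jaw": 1,"offset": [0,0,0],"rot": [0,0,0]},{"jaw": 1,"offset": [0,0,-50],"rot": [0,0,0]},{"jaw": 1,"offset": [0,0,-50],"rot": [0,0,0]}]'

```text
time_s: 17.75
eef_pos: [0.5861, 0.109, 0.1335]
eef_rot: [-0.001, 0.643, 0.766, -0.001]
wrist_force: [0.1, -0.2, -0.1]
opening: 1.001
grasp_force: 0.0
```

```bash
python3 -c "
from p import *
im,W=look()
plan([([451,61.3,130],PSI,1,0,2)])"
```

```text
sleeve (array([0.5866, 0.1103, 0.0185]), 2241, np.float64(0.0705))
sleeve (array([0.452 , 0.061 , 0.0187]), 1539, np.float64(0.0592))
spigtop [0.5772 0.1592 0.0606] rect c [0.5774 0.1592 0.059 ] 689
spigtop [0.5874 0.1084 0.0564] rect c [0.5876 0.1067 0.0533] 817
spigtop [0.5979 0.0507 0.0554] rect c [0.5983 0.0483 0.0534] 1003
spigtop [ 0.6091 -0.0114  0.0551] rect c [ 0.6102 -0.0142  0.0531] 854
base (array([599.1,  44.5]), 110.5, 248.6, 10.21) 0.011725717476433972
at [590.8 109.2 141.9] [0.985 0.174 0.009] F [3.4 1.1 5.8] t 17.8 open 1.003
[{"jaw": 1, "offset": [-5.7, -36.5, 2.6], "rot": [0.1, 0.0, 0.0]}, {"jaw": 1, "offset": [-5.7, -36.5, 2.7], "rot": [0.1, 0.0, 0.0]}, {"jaw": 1, "offset": [-5.7, -36.5, 2.8], "rot": [0.1, 0.0, 0.0]}, {"jaw": 1, "offset": [-5.7, -36.6, 2.8], "rot": [0.1, 0.0, 0.0]}, {"jaw": 1, "offset": [0, 0, 0], "rot": [0, 0, 0]}]
[{"jaw": 1, "offset": [0, 0, 0], "rot": [0, 0, 0]}, {"jaw": 1, "offset": [0, 0, 0], "rot": [0, 0, 0]}, {"jaw": 1, "offset": [0, 0, 0], "rot": [0, 0, 0]}, {"jaw": 1, "offset": [0, 0, 0], "rot": [0, 0, 0]}, {"jaw": 1, "offset": [0, 0, 0], "rot": [0, 0, 0]}]
```

Emit:
apply_moves --moves '[{"jaw": 1,"offset": [-5.8,-35.5,0],"rot": [0,0,0]},{"jaw": 1,"offset": [-5.8,-35.5,0],"rot": [0,0,0]},{"jaw": 1,"offset": [-5.8,-35.5,0],"rot": [0,0,0]},{"jaw": 1,"offset": [-5.8,-35.5,20],"rot": [0,0,0]},{"jaw": 1,"offset": [0,0,34],"rot": [0,0,0]}]'

```text
time_s: 18.42
eef_pos: [0.4501, 0.0611, 0.0796]
eef_rot: [0.001, 0.643, 0.766, 0.0]
wrist_force: [0.3, -0.8, -0.8]
opening: 0.999
grasp_force: 0.0
```

Emit:
apply_moves --moves '[{"jaw": 1,"offset": [0,0,0],"rot": [0,0,0]},{"jaw": 1,"offset": [0,0,0],"rot": [0,0,0]},{"jaw": 1,"offset": [0,0,0],"rot": [0,0,0]},{"jaw": 1,"offset": [0,0,0],"rot": [0,0,0]},{"jaw": 1,"offset": [0,0,0],"rot": [0,0,0]}]'

```text
time_s: 19.05
eef_pos: [0.4515, 0.0615, 0.08]
eef_rot: [0.0, 0.643, 0.766, 0.0]
wrist_force: [-0.6, -0.5, 0.8]
opening: 1.002
grasp_force: 0.0
```

```bash
python3 -c "
from p import *
im,W=look()
plan([([451.5,61.3,24],PSI,1,0,2)])"
```

```text
sleeve (array([0.5853, 0.1092, 0.0191]), 2527, np.float64(0.0646))
sleeve (array([0.4507, 0.0609, 0.0186]), 2215, np.float64(0.0594))
spigtop [0.5375 0.1459 0.0598] rect c [0.5508 0.1476 0.059 ] 1108
spigtop [0.5852 0.1034 0.0567] rect c [0.587  0.1039 0.0533] 162
spigtop [0.5939 0.0491 0.0548] rect c [0.5971 0.0468 0.0534] 1845
base (array([595.3,  62.5]), 110.2, 211.6, 10.33) 0.011677124497079167
at [451.4  61.5  79.9] [0.985 0.174 0.001] F [-0.3 -0.3 -1.4] t 19.1 open 1.002
[{"jaw": 1, "offset": [-0.1, 0.0, 27.9], "rot": [0.0, 0.0, 0.0]}, {"jaw": 1, "offset": [-0.1, 0.0, 28.0], "rot": [0.0, 0.0, 0.0]}, {"jaw": 1, "offset": [0, 0, 0], "rot": [0, 0, 0]}, {"jaw": 1, "offset": [0, 0, 0], "rot": [0, 0, 0]}, {"jaw": 1, "offset": [0, 0, 0], "rot": [0, 0, 0]}]
```

Emit:
apply_moves --moves '[{"jaw": 1,"offset": [-0.5,-0.5,28],"rot": [0,0,0]},{"jaw": 1,"offset": [0,0,28],"rot": [0,0,0]},{"jaw": 0,"offset": [0,0,0],"rot": [0,0,0]},{"jaw": 0,"offset": [0,0,0],"rot": [0,0,0]},{"jaw": 0,"offset": [0,0,0],"rot": [0,0,0]}]'

```text
time_s: 19.73
eef_pos: [0.4522, 0.0608, 0.0251]
eef_rot: [0.001, 0.643, 0.766, 0.001]
wrist_force: [0.7, 0.2, -0.8]
opening: 0.468
grasp_force: 60.4
```

Emit:
apply_moves --moves '[{"jaw": 0,"offset": [0,0,0],"rot": [0,0,0]},{"jaw": 0,"offset": [0,0,-20],"rot": [0,0,0]},{"jaw": 0,"offset": [0,0,-45],"rot": [0,0,0]},{"jaw": 0,"offset": [0,0,-25],"rot": [0,0,0]},{"jaw": 0,"offset": [-10,35.5,0],"rot": [0,0,0]}]'

```text
time_s: 20.35
eef_pos: [0.488, 0.0576, 0.1164]
eef_rot: [0.002, 0.642, 0.766, 0.001]
wrist_force: [0.8, -0.0, -0.4]
opening: 0.471
grasp_force: 60.9
```

Emit:
apply_moves --moves '[{"jaw": 0,"offset": [-10,35.5,0],"rot": [0,0,0]},{"jaw": 0,"offset": [-10,35.5,0],"rot": [0,0,0]},{"jaw": 0,"offset": [-10,35.5,0],"rot": [0,0,0]},{"jaw": 0,"offset": [0,0,16],"rot": [0,0,0]},{"jaw": 0,"offset": [0,0,0],"rot": [0,0,0]}]'

```text
time_s: 20.98
eef_pos: [0.5951, 0.0465, 0.0954]
eef_rot: [-0.002, 0.643, 0.766, -0.001]
wrist_force: [-0.5, 0.5, -1.3]
opening: 0.468
grasp_force: 61.0
```

Emit:
apply_moves --moves '[{"jaw": 0,"offset": [0,0,0],"rot": [0,0,0]},{"jaw": 0,"offset": [0,0,0],"rot": [0,0,0]},{"jaw": 0,"offset": [0,0,0],"rot": [0,0,0]},{"jaw": 0,"offset": [0,0,0],"rot": [0,0,0]},{"jaw": 0,"offset": [0,0,0],"rot": [0,0,0]}]'

```text
time_s: 21.6
eef_pos: [0.5975, 0.0462, 0.0977]
eef_rot: [0.0, 0.643, 0.766, 0.0]
wrist_force: [0.0, -0.3, -0.9]
opening: 0.471
grasp_force: 61.0
```

```bash
cat >> p.py <<'E'
def held(k):
    im,d,W,K,T=cam('wrist'); H=hsv(im); o=ctrl.get_obs()['eef_pos']
    m=((H[...,0]>160)|(H[...,0]<3))&(H[...,1]>120)&(W[...,2]>o[2]+.02)&(np.hypot(W[...,0]-o[0],W[...,1]-o[1])<.04)
    q=W[m]; q=q[q[:,2]>np.percentile(q[:,2],99)-.008]; c=circ(q); print('held',c,len(q),'top',np.percentile(q[:,2],[50,98]))
    if k is not None:
        x,y=SP[k]; dw=np.array([x,y])-c[:2]*1000; a=np.radians(PSI); print('need tool x,y',np.round([-np.sin(a)*dw[0]+np.cos(a)*dw[1],np.cos(a)*dw[0]+np.sin(a)*dw[1]],1))
    plan([([*SP[k],36],PSI,0)] if k is not None else [])
E
python3 -c "
from p import *
held(2)"
```

```text
held [0.5972 0.0466 0.0186] 5112 top [0.1317636  0.13344208]
need tool x,y [-0.3  1.1]
at [597.6  46.2  97.7] [0.985 0.174 0.   ] F [-0.9 -1.2 -1.2] t 21.6 open 0.471
[{"jaw": 0, "offset": [0.1, 0.4, 30.8], "rot": [0.0, 0.0, 0.0]}, {"jaw": 0, "offset": [0.1, 0.4, 30.9], "rot": [0.0, 0.0, 0.0]}, {"jaw": 0, "offset": [0, 0, 0], "rot": [0, 0, 0]}, {"jaw": 0, "offset": [0, 0, 0], "rot": [0, 0, 0]}, {"jaw": 0, "offset": [0, 0, 0], "rot": [0, 0, 0]}]
```

Emit:
apply_moves --moves '[{"jaw": 0,"offset": [0,0.8,15],"rot": [0,0,0]},{"jaw": 0,"offset": [0,0,10],"rot": [0,0,0]},{"jaw": 0,"offset": [0,0,10],"rot": [0,0,0]},{"jaw": 0,"offset": [0,0,10],"rot": [0,0,0]},{"jaw": 0,"offset": [0,0,0],"rot": [0,0,0]}]'

```text
time_s: 22.28
eef_pos: [0.598, 0.0464, 0.0515]
eef_rot: [-0.0, 0.643, 0.766, -0.0]
wrist_force: [0.5, -0.7, -0.8]
opening: 0.471
grasp_force: 61.0
```

Emit:
apply_moves --moves '[{"jaw": 0,"offset": [0,0,6],"rot": [0,0,0]},{"jaw": 0,"offset": [0,0,6],"rot": [0,0,0]},{"jaw": 0,"offset": [0,0,4],"rot": [0,0,0]},{"jaw": 0,"offset": [0,0,1.5],"rot": [0,0,0]},{"jaw": 0,"offset": [0,0,0],"rot": [0,0,0]}]'

```text
time_s: 22.9
eef_pos: [0.5981, 0.0464, 0.037]
eef_rot: [-0.0, 0.643, 0.766, -0.0]
wrist_force: [-7.9, 0.7, 17.1]
opening: 0.472
grasp_force: 62.8
```

Emit:
apply_moves --moves '[{"jaw": 0,"offset": [0,0,0],"rot": [0,0,0]},{"jaw": 0.9,"offset": [0,0,0],"rot": [0,0,0]},{"jaw": 1,"offset": [0,0,0],"rot": [0,0,0]},{"jaw": 1,"offset": [0,0,-50],"rot": [0,0,0]},{"jaw": 1,"offset": [0,0,-50],"rot": [0,0,0]}]'

```text
time_s: 23.52
eef_pos: [0.5976, 0.0464, 0.1351]
eef_rot: [-0.001, 0.643, 0.766, -0.001]
wrist_force: [1.4, -0.7, -0.4]
opening: 0.998
grasp_force: 0.0
```

Emit:
apply_moves --moves '[{"jaw": 1,"offset": [-15.3,-33.8,0],"rot": [0,0,0]},{"jaw": 1,"offset": [-15.3,-33.8,0],"rot": [0,0,0]},{"jaw": 1,"offset": [-15.3,-33.8,0],"rot": [0,0,0]},{"jaw": 1,"offset": [-15.3,-33.8,10],"rot": [0,0,0]},{"jaw": 1,"offset": [-15.2,-33.8,0],"rot": [0,0,0]}]'

```text
time_s: 24.15
eef_pos: [0.4436, -0.0586, 0.1243]
eef_rot: [-0.001, 0.643, 0.766, -0.0]
wrist_force: [1.0, -0.5, 0.2]
opening: 1.002
grasp_force: 0.0
```

Emit:
apply_moves --moves '[{"jaw": 1,"offset": [0,0,30],"rot": [0,0,0]},{"jaw": 1,"offset": [0,0,10],"rot": [0,0,0]},{"jaw": 1,"offset": [0,0,0],"rot": [0,0,0]},{"jaw": 1,"offset": [0,0,0],"rot": [0,0,0]},{"jaw": 1,"offset": [0,0,0],"rot": [0,0,0]}]'

```text
time_s: 24.78
eef_pos: [0.4459, -0.0583, 0.0857]
eef_rot: [0.001, 0.643, 0.766, 0.0]
wrist_force: [0.7, -0.2, -0.2]
opening: 1.001
grasp_force: 0.0
```

```bash
python3 -c "
from p import *
im,W=look()
plan([([445.3,-58.4,24],PSI,1,0,2)])
im,d,W,K,T=cam('top')
for s in sleeves(im,W,.054): print('top',s)"
```

```text
sleeve (array([ 0.4452, -0.0593,  0.0186]), 2078, np.float64(0.0594))
sleeve (array([ 0.4093, -0.1849,  0.0243]), 434, np.float64(0.058))
spigtop [ 0.6117 -0.0796  0.052 ] rect c [ 0.6131 -0.0797  0.053 ] 771
base (array([594.7, -12.3]), 83.6, 218.5, 10.36) 0.011691674866989743
at [445.7 -58.2  85.6] [0.985 0.174 0.001] F [ 0.7  0.4 -0.5] t 24.8 open 0.999
[{"jaw": 1, "offset": [0.0, -0.3, 30.8], "rot": [0.0, 0.0, 0.0]}, {"jaw": 1, "offset": [-0.1, -0.2, 30.8], "rot": [0.0, 0.0, 0.0]}, {"jaw": 1, "offset": [0, 0, 0], "rot": [0, 0, 0]}, {"jaw": 1, "offset": [0, 0, 0], "rot": [0, 0, 0]}, {"jaw": 1, "offset": [0, 0, 0], "rot": [0, 0, 0]}]
top (array([0.5957, 0.0453, 0.0187]), 81, np.float64(0.0703))
top (array([0.5845, 0.1084, 0.0187]), 87, np.float64(0.0703))
top (array([ 0.4085, -0.1798,  0.0187]), 58, np.float64(0.0586))
```

Emit:
apply_moves --moves '[{"jaw": 1,"offset": [-0.7,-0.3,31],"rot": [0,0,0]},{"jaw": 1,"offset": [0,0,30],"rot": [0,0,0]},{"jaw": 0,"offset": [0,0,0],"rot": [0,0,0]},{"jaw": 0,"offset": [0,0,0],"rot": [0,0,0]},{"jaw": 0,"offset": [0,0,0],"rot": [0,0,0]}]'

```text
time_s: 25.5
eef_pos: [0.4465, -0.0595, 0.0257]
eef_rot: [0.002, 0.643, 0.766, 0.0]
wrist_force: [0.6, 0.3, -1.2]
opening: 0.47
grasp_force: 60.4
```

Emit:
apply_moves --moves '[{"jaw": 0,"offset": [0,0,0],"rot": [0,0,0]},{"jaw": 0,"offset": [0,0,-20],"rot": [0,0,0]},{"jaw": 0,"offset": [0,0,-45],"rot": [0,0,0]},{"jaw": 0,"offset": [0,0,-25],"rot": [0,0,0]},{"jaw": 0,"offset": [2.6,33.8,0],"rot": [0,0,0]}]'

```text
time_s: 26.12
eef_pos: [0.4789, -0.0513, 0.1171]
eef_rot: [0.002, 0.643, 0.766, 0.001]
wrist_force: [-0.2, -1.2, 0.1]
opening: 0.475
grasp_force: 60.7
```

Emit:
apply_moves --moves '[{"jaw": 0,"offset": [2.6,33.8,0],"rot": [0,0,0]},{"jaw": 0,"offset": [2.6,33.8,0],"rot": [0,0,0]},{"jaw": 0,"offset": [2.6,33.8,0],"rot": [0,0,0]},{"jaw": 0,"offset": [2.6,33.8,0],"rot": [0,0,0]},{"jaw": 0,"offset": [0,0,16],"rot": [0,0,0]}]'

```text
time_s: 26.75
eef_pos: [0.6122, -0.0167, 0.0997]
eef_rot: [0.002, 0.642, 0.766, 0.001]
wrist_force: [-0.5, -0.7, -0.8]
opening: 0.473
grasp_force: 60.8
```

Emit:
apply_moves --moves '[{"jaw": 0,"offset": [0,0,0],"rot": [0,0,0]},{"jaw": 0,"offset": [0,0,0],"rot": [0,0,0]},{"jaw": 0,"offset": [0,0,0],"rot": [0,0,0]},{"jaw": 0,"offset": [0,0,0],"rot": [0,0,0]},{"jaw": 0,"offset": [0,0,0],"rot": [0,0,0]}]'

```text
time_s: 27.38
eef_pos: [0.6092, -0.017, 0.0984]
eef_rot: [0.0, 0.643, 0.766, 0.0]
wrist_force: [1.2, -0.1, -0.1]
opening: 0.472
grasp_force: 60.8
```

```bash
python3 -c "
from p import *
held(1)"
```

```text
held [ 0.6089 -0.0166  0.0186] 5062 top [0.13188758 0.13349276]
need tool x,y [-0.   0.6]
at [609.2 -16.9  98.3] [0.985 0.174 0.   ] F [-0.2 -0.4 -1. ] t 27.4 open 0.472
[{"jaw": 0, "offset": [0.2, 0.2, 31.2], "rot": [0.0, 0.0, -0.1]}, {"jaw": 0, "offset": [0.2, 0.1, 31.1], "rot": [0.0, 0.0, -0.1]}, {"jaw": 0, "offset": [0, 0, 0], "rot": [0, 0, 0]}, {"jaw": 0, "offset": [0, 0, 0], "rot": [0, 0, 0]}, {"jaw": 0, "offset": [0, 0, 0], "rot": [0, 0, 0]}]
```

Emit:
apply_moves --moves '[{"jaw": 0,"offset": [0,0.4,15],"rot": [0,0,0]},{"jaw": 0,"offset": [0,0,10],"rot": [0,0,0]},{"jaw": 0,"offset": [0,0,10],"rot": [0,0,0]},{"jaw": 0,"offset": [0,0,10],"rot": [0,0,0]},{"jaw": 0,"offset": [0,0,0],"rot": [0,0,0]}]'

```text
time_s: 28.05
eef_pos: [0.6093, -0.0166, 0.052]
eef_rot: [-0.0, 0.643, 0.766, -0.0]
wrist_force: [1.4, -0.1, -1.3]
opening: 0.47
grasp_force: 60.8
```

Emit:
apply_moves --moves '[{"jaw": 0,"offset": [0,0,6],"rot": [0,0,0]},{"jaw": 0,"offset": [0,0,6],"rot": [0,0,0]},{"jaw": 0,"offset": [0,0,4],"rot": [0,0,0]},{"jaw": 0,"offset": [0,0,2],"rot": [0,0,0]},{"jaw": 0,"offset": [0,0,0],"rot": [0,0,0]}]'

```text
time_s: 28.68
eef_pos: [0.6095, -0.0167, 0.0377]
eef_rot: [-0.0, 0.643, 0.766, -0.0]
wrist_force: [-9.3, 1.8, 20.6]
opening: 0.473
grasp_force: 63.1
```

Emit:
apply_moves --moves '[{"jaw": 0,"offset": [0,0,0],"rot": [0,0,0]},{"jaw": 0.9,"offset": [0,0,0],"rot": [0,0,0]},{"jaw": 1,"offset": [0,0,0],"rot": [0,0,0]},{"jaw": 1,"offset": [0,0,-50],"rot": [0,0,0]},{"jaw": 1,"offset": [0,0,-50],"rot": [0,0,0]}]'

```text
time_s: 29.3
eef_pos: [0.6087, -0.0167, 0.1349]
eef_rot: [-0.001, 0.643, 0.766, -0.001]
wrist_force: [0.8, -0.6, 0.1]
opening: 1.001
grasp_force: 0.0
```

Emit:
apply_moves --moves '[{"jaw": 1,"offset": [-20.7,-37.4,0],"rot": [0,0,0]},{"jaw": 1,"offset": [-20.7,-37.4,0],"rot": [0,0,0]},{"jaw": 1,"offset": [-20.7,-37.4,0],"rot": [0,0,0]},{"jaw": 1,"offset": [-20.7,-37.4,0],"rot": [0,0,0]},{"jaw": 1,"offset": [-20.7,-37.4,0],"rot": [0,0,0]}]'

```text
time_s: 29.92
eef_pos: [0.4421, -0.1519, 0.1348]
eef_rot: [-0.0, 0.643, 0.766, -0.0]
wrist_force: [0.3, -0.9, 0.1]
opening: 0.998
grasp_force: 0.0
```

Emit:
apply_moves --moves '[{"jaw": 1,"offset": [-20.7,-37.4,0],"rot": [0,0,0]},{"jaw": 1,"offset": [0,0,30],"rot": [0,0,0]},{"jaw": 1,"offset": [0,0,20],"rot": [0,0,0]},{"jaw": 1,"offset": [0,0,0],"rot": [0,0,0]},{"jaw": 1,"offset": [0,0,0],"rot": [0,0,0]}]'

```text
time_s: 30.55
eef_pos: [0.4105, -0.1782, 0.0856]
eef_rot: [0.0, 0.643, 0.766, 0.0]
wrist_force: [0.1, -0.8, -0.2]
opening: 0.997
grasp_force: 0.0
```

```bash
python3 -c "
from p import *
im,d,W,K,T=cam('top')
for s in sleeves(im,W,.054): print('top',s)
im,W=look()
plan([([410.3,-178.8,24],PSI,1,0,2)])
"
```

```text
top (array([ 0.6072, -0.0173,  0.0188]), 87, np.float64(0.0704))
top (array([0.5956, 0.0453, 0.0187]), 83, np.float64(0.0704))
top (array([0.5843, 0.1083, 0.0187]), 95, np.float64(0.0705))
sleeve (array([ 0.4092, -0.1796,  0.0186]), 2070, np.float64(0.0594))
base (array([ 570.7, -108.8]), 14.7, 80.3, 19.85) 0.010576276494082937
at [ 410.9 -178.5   86. ] [0.985 0.174 0.001] F [-0.4  0.5 -0. ] t 30.6 open 1.0
[{"jaw": 1, "offset": [-0.1, -0.3, 31.0], "rot": [0.0, 0.0, 0.0]}, {"jaw": 1, "offset": [-0.1, -0.4, 31.0], "rot": [0.0, 0.0, 0.0]}, {"jaw": 1, "offset": [0, 0, 0], "rot": [0, 0, 0]}, {"jaw": 1, "offset": [0, 0, 0], "rot": [0, 0, 0]}, {"jaw": 1, "offset": [0, 0, 0], "rot": [0, 0, 0]}]
```

Emit:
apply_moves --moves '[{"jaw": 1,"offset": [-0.9,-1.2,31],"rot": [0,0,0]},{"jaw": 1,"offset": [0,0,30.5],"rot": [0,0,0]},{"jaw": 0,"offset": [0,0,0],"rot": [0,0,0]},{"jaw": 0,"offset": [0,0,0],"rot": [0,0,0]},{"jaw": 0,"offset": [0,0,0],"rot": [0,0,0]}]'

```text
time_s: 31.28
eef_pos: [0.4105, -0.1801, 0.0254]
eef_rot: [0.002, 0.643, 0.766, 0.0]
wrist_force: [-0.5, 0.5, 2.3]
opening: 0.479
grasp_force: 60.5
```

Emit:
apply_moves --moves '[{"jaw": 0,"offset": [0,0,0],"rot": [0,0,0]},{"jaw": 0,"offset": [0,0,-25],"rot": [0,0,0]},{"jaw": 0,"offset": [0,0,-45],"rot": [0,0,0]},{"jaw": 0,"offset": [0,0,-45],"rot": [0,0,0]},{"jaw": 0,"offset": [10.2,37.6,0],"rot": [0,0,0]}]'

```text
time_s: 31.9
eef_pos: [0.4467, -0.1651, 0.144]
eef_rot: [0.005, 0.644, 0.765, 0.0]
wrist_force: [0.7, -0.0, -0.3]
opening: 0.48
grasp_force: 60.9
```

Emit:
apply_moves --moves '[{"jaw": 0,"offset": [10.2,37.6,0],"rot": [0,0,0]},{"jaw": 0,"offset": [10.2,37.6,0],"rot": [0,0,0]},{"jaw": 0,"offset": [10.2,37.6,0],"rot": [0,0,0]},{"jaw": 0,"offset": [10.2,37.6,0],"rot": [0,0,0]},{"jaw": 0,"offset": [10.2,37.6,0],"rot": [0,0,0]}]'

```text
time_s: 32.52
eef_pos: [0.622, -0.0791, 0.1394]
eef_rot: [0.001, 0.643, 0.766, 0.0]
wrist_force: [0.7, -0.7, -0.2]
opening: 0.478
grasp_force: 60.9
```

Emit:
apply_moves --moves '[{"jaw": 0,"offset": [0,0,20],"rot": [0,0,0]},{"jaw": 0,"offset": [0,0,21],"rot": [0,0,0]},{"jaw": 0,"offset": [0,0,0],"rot": [0,0,0]},{"jaw": 0,"offset": [0,0,0],"rot": [0,0,0]},{"jaw": 0,"offset": [0,0,0],"rot": [0,0,0]}]'

```text
time_s: 33.15
eef_pos: [0.621, -0.0803, 0.0986]
eef_rot: [0.001, 0.643, 0.766, 0.0]
wrist_force: [-0.2, 0.3, -0.9]
opening: 0.483
grasp_force: 61.0
```

```bash
python3 -c "
from p import *
held(0)"
```

```text
held [ 0.6206 -0.0798  0.0186] 5124 top [0.13229696 0.133832  ]
need tool x,y [0.3 0.2]
at [621.1 -80.2  98.6] [0.985 0.173 0.001] F [-0.3  0.6 -1. ] t 33.2 open 0.482
[{"jaw": 0, "offset": [0.4, -0.2, 31.3], "rot": [0.0, 0.0, -0.1]}, {"jaw": 0, "offset": [0.4, -0.1, 31.3], "rot": [0.0, 0.0, -0.1]}, {"jaw": 0, "offset": [0, 0, 0], "rot": [0, 0, 0]}, {"jaw": 0, "offset": [0, 0, 0], "rot": [0, 0, 0]}, {"jaw": 0, "offset": [0, 0, 0], "rot": [0, 0, 0]}]
```

Aligned; insert, release and rise for an overview.

Emit:
apply_moves --moves '[{"jaw": 0,"offset": [0.3,0,15],"rot": [0,0,0]},{"jaw": 0,"offset": [0,0,10],"rot": [0,0,0]},{"jaw": 0,"offset": [0,0,10],"rot": [0,0,0]},{"jaw": 0,"offset": [0,0,10],"rot": [0,0,0]},{"jaw": 0,"offset": [0,0,0],"rot": [0,0,0]}]'

```text
time_s: 33.83
eef_pos: [0.6204, -0.0793, 0.0515]
eef_rot: [-0.0, 0.643, 0.766, -0.0]
wrist_force: [0.4, -0.1, -1.2]
opening: 0.48
grasp_force: 61.0
```

Emit:
apply_moves --moves '[{"jaw": 0,"offset": [0,0,6],"rot": [0,0,0]},{"jaw": 0,"offset": [0,0,6],"rot": [0,0,0]},{"jaw": 0,"offset": [0,0,4],"rot": [0,0,0]},{"jaw": 0,"offset": [0,0,2],"rot": [0,0,0]},{"jaw": 0,"offset": [0,0,0],"rot": [0,0,0]}]'

```text
time_s: 34.45
eef_pos: [0.6205, -0.0793, 0.0374]
eef_rot: [-0.0, 0.643, 0.766, -0.0]
wrist_force: [-10.7, 2.2, 21.0]
opening: 0.483
grasp_force: 63.0
```

Emit:
apply_moves --moves '[{"jaw": 0,"offset": [0,0,0],"rot": [0,0,0]},{"jaw": 0.9,"offset": [0,0,0],"rot": [0,0,0]},{"jaw": 1,"offset": [0,0,0],"rot": [0,0,0]},{"jaw": 1,"offset": [0,0,-50],"rot": [0,0,0]},{"jaw": 1,"offset": [0,0,-50],"rot": [0,0,0]}]'

```text
time_s: 35.08
eef_pos: [0.6198, -0.0792, 0.1344]
eef_rot: [-0.001, 0.643, 0.766, -0.0]
wrist_force: [1.3, -0.2, -0.4]
opening: 0.998
grasp_force: 0.0
```

Emit:
apply_moves --moves '[{"jaw": 1,"offset": [10,-40,-30],"rot": [0,0,0]},{"jaw": 1,"offset": [40,-20,-20],"rot": [0,0,-9]},{"jaw": 1,"offset": [40,-20,-20],"rot": [0,0,-9]},{"jaw": 1,"offset": [40,0,0],"rot": [0,0,-9]},{"jaw": 1,"offset": [40,0,0],"rot": [0,0,-9]}]'

```text
time_s: 35.7
eef_pos: [0.4774, 0.059, 0.2047]
eef_rot: [0.0, 0.372, 0.928, 0.0]
wrist_force: [-0.6, 0.4, -0.1]
opening: 1.002
grasp_force: 0.0
```

```bash
python3 - <<'E'
from p import *
im,d,W,K,T=cam('top'); H=hsv(im)
for s in sleeves(im,W,.054): print('top',s)
m=(abs(H[...,0].astype(int)-25)<8)&(H[...,1]>100)&(W[...,2]<.05)&(W[...,0]<.72)
for p in comps(m,W,300): print('keeper',rect(p),len(p),np.median(p[:,2]))
m=(H[...,2]<60)&(W[...,2]>.035)&(W[...,2]<.06)&(W[...,1]>.25)
for p in comps(m,W): print('fin',rect(p),len(p),np.median(p[:,2]))
im,d,W,K,T=cam('scene');save(im,'s2.png')
plan([([490,327,220],91.4,1,0,2)])
E
```

```text
top (array([ 0.6182, -0.0793,  0.0188]), 90, np.float64(0.0703))
top (array([ 0.6071, -0.0173,  0.0187]), 86, np.float64(0.0707))
top (array([0.5957, 0.0453, 0.0186]), 80, np.float64(0.0701))
top (array([0.5845, 0.1083, 0.0188]), 90, np.float64(0.0713))
keeper (array([489.7, 326.4]), 60.8, 293.8, -88.67) 2372 0.009140848605510787
fin (array([489.5, 324.8]), 11.1, 61.5, -88.83) 142 0.048134939599705606
fin (array([227.2, 585.1]), 78.1, 165.0, -48.01) 312 0.04741571048214521
at [475.7  60.6 204.1] [ 0.69   0.723 -0.   ] F [ 0.3 -0.4 -0.6] t 35.8 open 0.999
[{"jaw": 1, "offset": [24.8, 28.9, -2.2], "rot": [0.0, 0.0, -6.4]}, {"jaw": 1, "offset": [21.4, 31.6, -2.3], "rot": [0.0, 0.0, -6.4]}, {"jaw": 1, "offset": [17.8, 33.7, -2.2], "rot": [0.0, 0.0, -6.4]}, {"jaw": 1, "offset": [13.9, 35.5, -2.3], "rot": [0.0, 0.0, -6.4]}, {"jaw": 1, "offset": [9.9, 36.8, -2.2], "rot": [0.0, 0.0, -6.4]}]
[{"jaw": 1, "offset": [5.7, 37.7, -2.2], "rot": [0.0, 0.0, -6.4]}, {"jaw": 1, "offset": [1.5, 38.1, -2.3], "rot": [0.0, 0.0, -6.4]}, {"jaw": 1, "offset": [0, 0, 0], "rot": [0, 0, 0]}, {"jaw": 1, "offset": [0, 0, 0], "rot": [0, 0, 0]}, {"jaw": 1, "offset": [0, 0, 0], "rot": [0, 0, 0]}]
```

View pics/s2.png

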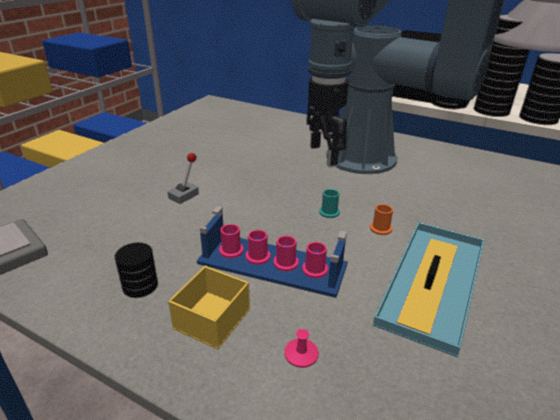

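Emit:
apply_moves --moves '[{"jaw": 1,"offset": [25,29,0],"rot": [0,0,-6.4]},{"jaw": 1,"offset": [21.5,31.5,0],"rot": [0,0,-6.4]},{"jaw": 1,"offset": [18,33.5,0],"rot": [0,0,-6.4]},{"jaw": 1,"offset": [14,35.5,0],"rot": [0,0,-6.4]},{"jaw": 1,"offset": [10,37,0],"rot": [0,0,-6.4]}]'

```text
time_s: 36.42
eef_pos: [0.4892, 0.2494, 0.2042]
eef_rot: [0.0, 0.104, 0.995, -0.0]
wrist_force: [-0.0, -0.3, -0.6]
opening: 1.0
grasp_force: 0.0
```

Emit:
apply_moves --moves '[{"jaw": 1,"offset": [5.5,38,0],"rot": [0,0,-6.4]},{"jaw": 1,"offset": [1.5,38,0],"rot": [0,0,-6.4]},{"jaw": 1,"offset": [0,0,20],"rot": [0,0,0]},{"jaw": 1,"offset": [0,0,20],"rot": [0,0,0]},{"jaw": 1,"offset": [0,0,0],"rot": [0,0,0]}]'

```text
time_s: 37.05
eef_pos: [0.4925, 0.3242, 0.1623]
eef_rot: [-0.002, -0.006, 1.0, -0.001]
wrist_force: [-0.0, 0.1, 0.3]
opening: 1.003
grasp_force: 0.0
```

Emit:
apply_moves --moves '[{"jaw": 0.6,"offset": [0,0,0],"rot": [0,0,0]},{"jaw": 0.6,"offset": [0,0,0],"rot": [0,0,0]},{"jaw": 0.6,"offset": [0,0,0],"rot": [0,0,0]},{"jaw": 0.6,"offset": [0,0,0],"rot": [0,0,0]},{"jaw": 0.6,"offset": [0,0,0],"rot": [0,0,0]}]'

```text
time_s: 37.67
eef_pos: [0.4935, 0.3249, 0.1647]
eef_rot: [0.0, -0.007, 1.0, 0.0]
wrist_force: [0.1, 0.0, 0.5]
opening: 0.6
grasp_force: 0.0
```

```bash
cat >> p.py <<'E'
def kwrist(zlo,zhi):
    im,d,W,K,T=cam('wrist'); H=hsv(im)
    m=(abs(H[...,0].astype(int)-25)<8)&(H[...,1]>100)&(W[...,2]>zlo)&(W[...,2]<zhi)&(W[...,0]<.72)
    for p in comps(m,W,300): print('keeper',rect(p),len(p),np.median(p[:,2]))
    m=(H[...,2]<60)&(W[...,2]>zlo+.032)&(W[...,2]<zhi+.04)
    for p in comps(m,W): print('fin',rect(p),len(p),np.median(p[:,2]))
    return im,W
E
python3 - <<'E'
from p import *
kwrist(0,.02)
plan([([490.8,327.1,18],91.2,1,0,2)])
E
```

```text
keeper (array([494.6, 326.6]), 60.1, 293.6, -88.96) 21825 0.00879342220439211
fin (array([490.2, 326.5]), 12.7, 69.4, -88.87) 1573 0.048715830411890426
fin (array([574.3, 158.8]), 14.4, 82.3, -70.37) 2171 0.04666406240672105
at [493.4 324.9 164.7] [-0.014  1.     0.   ] F [-0.2 -0.6 -0.2] t 37.7 open 0.601
[{"jaw": 1, "offset": [0.7, 0.5, 36.7], "rot": [0.0, 0.0, -0.1]}, {"jaw": 1, "offset": [0.6, 0.6, 36.6], "rot": [0.0, 0.0, -0.1]}, {"jaw": 1, "offset": [0.7, 0.6, 36.7], "rot": [0.0, 0.0, -0.1]}, {"jaw": 1, "offset": [0.6, 0.5, 36.7], "rot": [0.0, 0.0, -0.1]}, {"jaw": 1, "offset": [0, 0, 0], "rot": [0, 0, 0]}]
[{"jaw": 1, "offset": [0, 0, 0], "rot": [0, 0, 0]}, {"jaw": 1, "offset": [0, 0, 0], "rot": [0, 0, 0]}, {"jaw": 1, "offset": [0, 0, 0], "rot": [0, 0, 0]}, {"jaw": 1, "offset": [0, 0, 0], "rot": [0, 0, 0]}, {"jaw": 1, "offset": [0, 0, 0], "rot": [0, 0, 0]}]
```

Emit:
apply_moves --moves '[{"jaw": 0.6,"offset": [1.5,1,45],"rot": [0,0,-0.2]},{"jaw": 0.6,"offset": [1.4,0.9,45],"rot": [0,0,-0.2]},{"jaw": 0.6,"offset": [0,0,30],"rot": [0,0,0]},{"jaw": 0.6,"offset": [0,0,15],"rot": [0,0,0]},{"jaw": 0.6,"offset": [0,0,10],"rot": [0,0,0]}]'

```text
time_s: 38.35
eef_pos: [0.4908, 0.3269, 0.0194]
eef_rot: [0.0, -0.01, 1.0, 0.0]
wrist_force: [-0.2, 0.8, 0.4]
opening: 0.599
grasp_force: 0.0
```

Emit:
apply_moves --moves '[{"jaw": 0.4,"offset": [0,0,0],"rot": [0,0,0]},{"jaw": 0,"offset": [0,0,0],"rot": [0,0,0]},{"jaw": 0,"offset": [0,0,0],"rot": [0,0,0]},{"jaw": 0,"offset": [0,0,0],"rot": [0,0,0]},{"jaw": 0,"offset": [0,0,0],"rot": [0,0,0]}]'

```text
time_s: 38.98
eef_pos: [0.4916, 0.3272, 0.021]
eef_rot: [0.001, -0.01, 1.0, 0.0]
wrist_force: [-0.1, -0.5, 5.9]
opening: 0.155
grasp_force: 59.6
```

Emit:
apply_moves --moves '[{"jaw": 0,"offset": [0,0,-20],"rot": [0,0,0]},{"jaw": 0,"offset": [0,0,-45],"rot": [0,0,0]},{"jaw": 0,"offset": [0,0,-45],"rot": [0,0,0]},{"jaw": 0,"offset": [0,0,-45],"rot": [0,0,0]},{"jaw": 0,"offset": [0,0,-45],"rot": [0,0,0]}]'

```text
time_s: 39.6
eef_pos: [0.4899, 0.3266, 0.2219]
eef_rot: [0.0, -0.011, 1.0, 0.0]
wrist_force: [0.5, -0.1, -2.0]
opening: 0.154
grasp_force: 58.7
```

```bash
python3 - <<'E'
from p import *
plan([([600,60,230],10.1,0),([628,19,230],10.1,0),([628,19,190],10.1,0,20,2)])
E
```

```text
at [489.9 326.6 221.9] [-0.021  1.     0.   ] F [ 0.5 -0.1 -2. ] t 39.6 open 0.154
[{"jaw": 0, "offset": [-11.6, -29.9, -0.9], "rot": [0.0, 0.0, 9.0]}, {"jaw": 0, "offset": [-16.1, -27.7, -0.9], "rot": [0.0, 0.0, 9.0]}, {"jaw": 0, "offset": [-20.3, -24.8, -0.9], "rot": [0.0, 0.0, 9.0]}, {"jaw": 0, "offset": [-23.9, -21.3, -0.9], "rot": [0.0, 0.0, 9.0]}, {"jaw": 0, "offset": [-27.0, -17.4, -0.9], "rot": [0.0, 0.0, 9.0]}]
[{"jaw": 0, "offset": [-29.3, -12.9, -0.9], "rot": [0.0, 0.0, 9.0]}, {"jaw": 0, "offset": [-31.0, -8.2, -0.9], "rot": [0.0, 0.0, 9.0]}, {"jaw": 0, "offset": [-31.8, -3.2, -1.0], "rot": [0.0, 0.0, 9.0]}, {"jaw": 0, "offset": [-32.0, 1.8, -0.9], "rot": [0.0, 0.0, 9.0]}, {"jaw": 0, "offset": [-22.7, 10.2, 0.0], "rot": [0.0, 0.0, 0.1]}]
[{"jaw": 0, "offset": [-22.6, 10.2, 0.0], "rot": [0.0, 0.0, 0.1]}, {"jaw": 0, "offset": [0.0, 0.0, 13.3], "rot": [-6.7, 0.0, 0.0]}, {"jaw": 0, "offset": [0.0, -1.6, 13.3], "rot": [-6.7, 0.0, 0.0]}, {"jaw": 0, "offset": [0.0, -3.1, 13.0], "rot": [-6.7, 0.0, 0.0]}, {"jaw": 0, "offset": [0, 0, 0], "rot": [0, 0, 0]}]
[{"jaw": 0, "offset": [0, 0, 0], "rot": [0, 0, 0]}, {"jaw": 0, "offset": [0, 0, 0], "rot": [0, 0, 0]}, {"jaw": 0, "offset": [0, 0, 0], "rot": [0, 0, 0]}, {"jaw": 0, "offset": [0, 0, 0], "rot": [0, 0, 0]}, {"jaw": 0, "offset": [0, 0, 0], "rot": [0, 0, 0]}]
```

Emit:
apply_moves --moves '[{"jaw": 0,"offset": [-11.5,-30,0],"rot": [0,0,9]},{"jaw": 0,"offset": [-16,-28,0],"rot": [0,0,9]},{"jaw": 0,"offset": [-20,-25,0],"rot": [0,0,9]},{"jaw": 0,"offset": [-24,-21,0],"rot": [0,0,9]},{"jaw": 0,"offset": [-27,-17.5,0],"rot": [0,0,9]}]'

```text
time_s: 40.22
eef_pos: [0.5511, 0.1773, 0.2204]
eef_rot: [-0.0, 0.375, 0.927, 0.0]
wrist_force: [1.2, 0.2, -2.4]
opening: 0.155
grasp_force: 58.8
```

Emit:
apply_moves --moves '[{"jaw": 0,"offset": [-29,-13,0],"rot": [0,0,9]},{"jaw": 0,"offset": [-31,-8,0],"rot": [0,0,9]},{"jaw": 0,"offset": [-32,-3,0],"rot": [0,0,9]},{"jaw": 0,"offset": [-32,2,0],"rot": [0,0,9]},{"jaw": 0,"offset": [-23,10,0],"rot": [0,0,0]}]'

```text
time_s: 40.85
eef_pos: [0.6145, 0.038, 0.2202]
eef_rot: [0.0, 0.641, 0.767, 0.0]
wrist_force: [-0.6, -0.4, -1.9]
opening: 0.151
grasp_force: 58.8
```

Emit:
apply_moves --moves '[{"jaw": 0,"offset": [-23,10,0],"rot": [0,0,0.2]},{"jaw": 0,"offset": [0,0,0],"rot": [0,0,0]},{"jaw": 0,"offset": [0,0,0],"rot": [0,0,0]},{"jaw": 0,"offset": [0,0,0],"rot": [0,0,0]},{"jaw": 0,"offset": [0,0,0],"rot": [0,0,0]}]'

```text
time_s: 41.48
eef_pos: [0.6281, 0.0191, 0.2196]
eef_rot: [-0.0, 0.642, 0.766, 0.0]
wrist_force: [-0.0, -0.2, -2.5]
opening: 0.152
grasp_force: 58.8
```

```bash
python3 - <<'E'
from p import *
o=ctrl.get_obs()
im,W=kwrist(.19,.23); save(im,'w4.png'); np.savez('w4.npz',im=im,W=W,p=o['eef_pos'],q=o['eef_rot'])
plan([([628,19,190],10.1,0,20,2)])
# keeper plane in tool frame
H=hsv(im); m=(abs(H[...,0].astype(int)-25)<8)&(H[...,1]>100)&(W[...,2]>.17)&(W[...,2]<.25)
P=Rq(o['eef_rot']).inv().apply(W[m]-o['eef_pos'])*1000
print('tool z range',np.percentile(P[:,2],[5,50,95])); A=np.c_[P[:,:2],np.ones(len(P))]; print(np.linalg.lstsq(A,P[:,2],rcond=None)[0], rect(P),P.min(0),P.max(0))
E
```

```text
keeper (array([619.9,  63. ]), 60.3, 138.0, 10.16) 36127 0.20763857970625835
keeper (array([639.6, -46.9]), 26.9, 28.0, -80.01) 795 0.20725086541611645
fin (array([628.4,  20.6]), 53.1, 63.0, 45.82) 11238 0.24764639061080326
fin (array([658.1,  37.1]), 3.1, 12.6, -80.61) 251 0.26836308538295245
at [628.1  19.  219.7] [0.985 0.175 0.   ] F [ 0.  -0.6 -2.6] t 41.5 open 0.147
[{"jaw": 0, "offset": [0.0, 0.0, 9.9], "rot": [-6.7, 0.0, 0.0]}, {"jaw": 0, "offset": [0.0, -1.2, 9.8], "rot": [-6.7, 0.0, 0.0]}, {"jaw": 0, "offset": [0.0, -2.4, 9.6], "rot": [-6.7, 0.0, 0.0]}, {"jaw": 0, "offset": [0, 0, 0], "rot": [0, 0, 0]}, {"jaw": 0, "offset": [0, 0, 0], "rot": [0, 0, 0]}]
tool z range [10.83367661 11.98926125 13.04618462]
[ 6.18227933e-03 -2.78766181e-03  1.13644780e+01] (array([16641.9,  -425.4]), 60306.2, 194074.7, 89.99) [-80.39526351 -30.59396449 -30.17811305] [113.68141101  29.73171662  15.28496825]
```

View pics/w4.png

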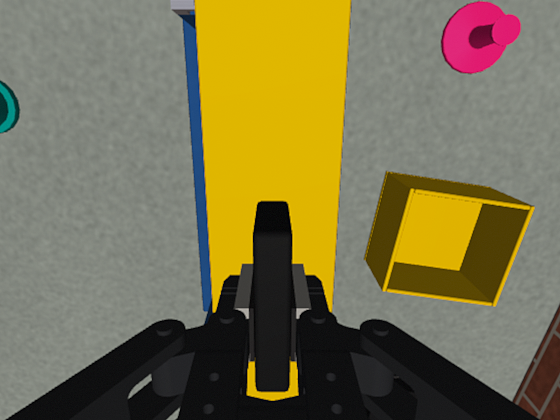

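```bash
cat >> p.py <<'E'
C=np.array([603.8,14.9]); SX=np.array([.9845,.1754])
def kp(Ex,Ez,t,cy=30.4,h=16.4):
    a=np.radians(t); return [*(C+SX*(Ex+cy*np.cos(a)-h*np.sin(a))), Ez+cy*np.sin(a)+h*np.cos(a)]
def estE(t=None,cy=30.4,h=16.4):
    o=ctrl.get_obs(); p=o['eef_pos']*1000; Rm=Rq(o['eef_rot']); y=Rm.as_matrix()[:,1]; t=np.degrees(np.arcsin(y[2])); a=np.radians(t)
    d=p[:2]-C; print('tilt',round(t,2),'Ex',round(d@SX-cy*np.cos(a)+h*np.sin(a),1),'Ez',round(p[2]-cy*np.sin(a)-h*np.cos(a),1),'lat',round(d@[-SX[1],SX[0]],1),'F',np.round(o['wrist_force'],1),'M',np.round(o['torque'],2))
E
python3 - <<'E'
from p import *
plan([(kp(-12,115,17.5),PSI,0,17.5),(kp(-12,90,17.5),PSI,0,17.5,1)])
E
```

```text
at [628.1  19.  219.7] [0.985 0.175 0.   ] F [ 0.  -0.6 -2.6] t 41.5 open 0.147
[{"jaw": 0, "offset": [0.1, -4.2, 26.6], "rot": [-5.8, 0.0, 0.0]}, {"jaw": 0, "offset": [0.1, -6.9, 26.1], "rot": [-5.8, 0.0, 0.0]}, {"jaw": 0, "offset": [0.0, -9.4, 25.2], "rot": [-5.8, 0.0, 0.0]}, {"jaw": 0, "offset": [0.0, -7.5, 23.9], "rot": [-0.1, 0.0, 0.0]}, {"jaw": 0, "offset": [0, 0, 0], "rot": [0, 0, 0]}]
```

Emit:
apply_moves --moves '[{"jaw": 0,"offset": [0,-4.2,26.6],"rot": [-5.8,0,0]},{"jaw": 0,"offset": [0,-6.9,26],"rot": [-5.8,0,0]},{"jaw": 0,"offset": [0,-9.4,25],"rot": [-5.9,0,0]},{"jaw": 0,"offset": [0,-7.5,24],"rot": [0,0,0]},{"jaw": 0,"offset": [0,0,0],"rot": [0,0,0]}]'

```text
time_s: 42.15
eef_pos: [0.6138, 0.0167, 0.1128]
eef_rot: [0.096, 0.636, 0.757, 0.115]
wrist_force: [-0.1, 0.8, -2.2]
opening: 0.151
grasp_force: 59.2
```

Emit:
apply_moves --moves '[{"jaw": 0,"offset": [0,0,0],"rot": [0,0,0]},{"jaw": 0,"offset": [0,0,0],"rot": [0,0,0]},{"jaw": 0,"offset": [0,0,0],"rot": [0,0,0]},{"jaw": 0,"offset": [0,0,0],"rot": [0,0,0]},{"jaw": 0,"offset": [0,0,0],"rot": [0,0,0]}]'

```text
time_s: 42.78
eef_pos: [0.616, 0.0162, 0.115]
eef_rot: [0.098, 0.635, 0.757, 0.117]
wrist_force: [0.4, -0.3, -2.5]
opening: 0.148
grasp_force: 59.2
```

```bash
python3 - <<'E'
from p import *
estE()
im,d,W,K,T=cam('scene'); H=hsv(im); cv2.imwrite('pics/s3.png',cv2.resize(im[190:310,180:370,::-1],None,fx=4,fy=4))
m=(abs(H[...,0].astype(int)-25)<8)&(H[...,1]>100)&(W[...,2]>.08)&(W[...,0]<.72)&(W[...,0]>.5)
P=W[m]*1000; d=P[:,:2]-C; s=d@SX; l=d@[-SX[1],SX[0]]
print('scene: stand x',np.percentile(s,[1,99]),'y',np.percentile(l,[1,99]),'z',np.percentile(P[:,2],[1,99]))
plan([(kp(-12,82,17.5),PSI,0,17.5),(kp(-12,80,17.5),PSI,0,17.5),(kp(-12,78,17.5),PSI,0,17.5)])
E
```

```text
tilt 17.51 Ex -11.8 Ez 90.2 lat -0.8 F [ 0.4 -0.3 -2.5] M [-0.05  0.3   0.03]
scene: stand x [-11.98245641  47.15080797] y [-146.91131255  143.28466791] z [ 94.49455983 113.99505288]
at [615.9  16.2 114.9] [0.939 0.166 0.301] F [-0.5 -0.2 -1.7] t 42.8 open 0.151
[{"jaw": 0, "offset": [0.8, -2.6, 7.7], "rot": [0.0, 0.0, -0.1]}, {"jaw": 0, "offset": [0.0, -0.6, 1.9], "rot": [0.0, 0.0, 0.0]}, {"jaw": 0, "offset": [0.1, -0.6, 1.9], "rot": [0.0, 0.0, 0.0]}, {"jaw": 0, "offset": [0, 0, 0], "rot": [0, 0, 0]}, {"jaw": 0, "offset": [0, 0, 0], "rot": [0, 0, 0]}]
```

View pics/s3.png

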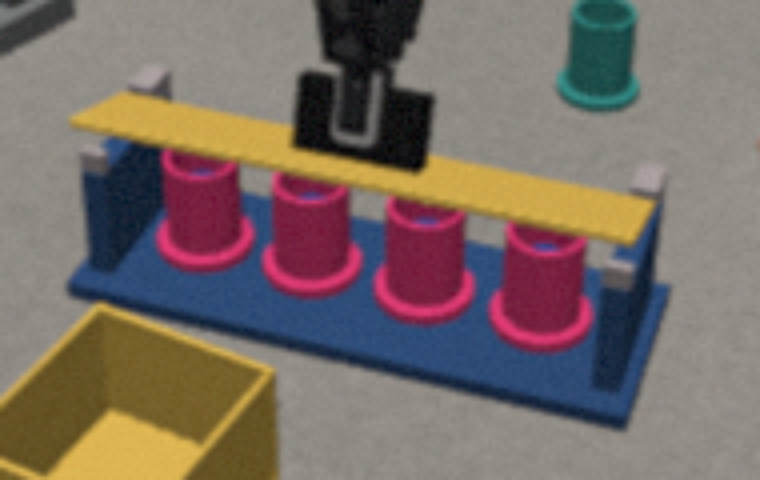

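Emit:
apply_moves --moves '[{"jaw": 0,"offset": [0.8,-2.6,7.7],"rot": [0,0,0]},{"jaw": 0,"offset": [0,-0.6,1.9],"rot": [0,0,0]},{"jaw": 0,"offset": [0,0,0],"rot": [0,0,0]},{"jaw": 0,"offset": [0,0,0],"rot": [0,0,0]},{"jaw": 0,"offset": [0,0,0],"rot": [0,0,0]}]'

```text
time_s: 43.45
eef_pos: [0.6158, 0.0169, 0.1049]
eef_rot: [0.098, 0.635, 0.757, 0.117]
wrist_force: [0.7, 0.3, -2.5]
opening: 0.153
grasp_force: 59.3
```

Emit:
apply_moves --moves '[{"jaw": 0,"offset": [0,-0.3,1],"rot": [0,0,0]},{"jaw": 0,"offset": [0,0,0],"rot": [0,0,0]},{"jaw": 0,"offset": [0,0,0],"rot": [0,0,0]},{"jaw": 0,"offset": [0,0,0],"rot": [0,0,0]},{"jaw": 0,"offset": [0,0,0],"rot": [0,0,0]}]'

```text
time_s: 44.08
eef_pos: [0.6157, 0.017, 0.1038]
eef_rot: [0.098, 0.635, 0.757, 0.117]
wrist_force: [0.4, 0.7, -1.8]
opening: 0.15
grasp_force: 59.3
```

```bash
python3 -c "
from p import *
estE()"
```

```text
tilt 17.5 Ex -12.0 Ez 79.0 lat -0.1 F [ 0.4  0.7 -1.8] M [0.   0.24 0.04]
```

Creep down to touch.

Emit:
apply_moves --moves '[{"jaw": 0,"offset": [0,-0.3,0.8],"rot": [0,0,0]},{"jaw": 0,"offset": [0,0,0],"rot": [0,0,0]},{"jaw": 0,"offset": [0,0,0],"rot": [0,0,0]},{"jaw": 0,"offset": [0,0,0],"rot": [0,0,0]},{"jaw": 0,"offset": [0,0,0],"rot": [0,0,0]}]'

```text
time_s: 44.7
eef_pos: [0.6158, 0.0169, 0.103]
eef_rot: [0.098, 0.635, 0.757, 0.117]
wrist_force: [-0.3, 0.5, 0.3]
opening: 0.154
grasp_force: 59.7
```

Emit:
apply_moves --moves '[{"jaw": 0,"offset": [0,-0.3,0.8],"rot": [0,0,0]},{"jaw": 0,"offset": [0,0,0],"rot": [0,0,0]},{"jaw": 0,"offset": [0,0,0],"rot": [0,0,0]},{"jaw": 0,"offset": [0,0,0],"rot": [0,0,0]},{"jaw": 0,"offset": [0,0,0],"rot": [0,0,0]}]'

```text
time_s: 45.32
eef_pos: [0.6159, 0.017, 0.1028]
eef_rot: [0.098, 0.635, 0.757, 0.117]
wrist_force: [-2.5, 1.1, 5.3]
opening: 0.153
grasp_force: 60.6
```

```bash
python3 -c "
from p import *
estE()"
```

```text
tilt 17.55 Ex -11.8 Ez 78.0 lat -0.1 F [-2.5  1.1  5.3] M [-0.02  0.59  0.04]
```

Emit:
apply_moves --moves '[{"jaw": 0,"offset": [0.1,0.4,-1.1],"rot": [0,0,0]},{"jaw": 0,"offset": [0,-5.8,-1.8],"rot": [0,0,0]},{"jaw": 0,"offset": [0,-5.8,-1.8],"rot": [0,0,0]},{"jaw": 0,"offset": [0,-3.8,-1.2],"rot": [0,0,0]},{"jaw": 0,"offset": [0,0,0],"rot": [0,0,0]}]'

```text
time_s: 45.95
eef_pos: [0.5991, 0.0141, 0.103]
eef_rot: [0.098, 0.635, 0.757, 0.116]
wrist_force: [-1.5, -0.3, -0.3]
opening: 0.154
grasp_force: 59.7
```

Emit:
apply_moves --moves '[{"jaw": 0,"offset": [0,0,0],"rot": [0,0,0]},{"jaw": 0,"offset": [0,0,0],"rot": [0,0,0]},{"jaw": 0,"offset": [0,0,0],"rot": [0,0,0]},{"jaw": 0,"offset": [0,0,0],"rot": [0,0,0]},{"jaw": 0,"offset": [0,0,0],"rot": [0,0,0]}]'

```text
time_s: 46.58
eef_pos: [0.5997, 0.0143, 0.103]
eef_rot: [0.098, 0.635, 0.757, 0.117]
wrist_force: [0.1, -1.0, -0.5]
opening: 0.154
grasp_force: 59.7
```

```bash
python3 -c "
from p import *
estE()
plan([(kp(-30,78.5,17.5),PSI,0,17.5,3)]+[(kp(-30,78.4,t),PSI,0,t) for t in (14,10.5,7,3.5,0)])"
```

```text
tilt 17.49 Ex -28.2 Ez 78.3 lat 0.1 F [ 0.1 -1.  -0.5] M [-0.2   0.42 -0.  ]
at [599.7  14.3 103. ] [0.939 0.166 0.301] F [ 0.1 -1.  -0.5] t 46.6 open 0.154
[{"jaw": 0, "offset": [-0.1, -1.6, -0.8], "rot": [0.0, 0.0, -0.1]}, {"jaw": 0, "offset": [0, 0, 0], "rot": [0, 0, 0]}, {"jaw": 0, "offset": [0, 0, 0], "rot": [0, 0, 0]}, {"jaw": 0, "offset": [0, 0, 0], "rot": [0, 0, 0]}, {"jaw": 0, "offset": [0.0, 0.9, 2.0], "rot": [3.5, 0.0, 0.0]}]
[{"jaw": 0, "offset": [0.0, 1.0, 1.9], "rot": [3.5, 0.0, 0.0]}, {"jaw": 0, "offset": [0.0, 0.9, 1.9], "rot": [3.5, 0.0, 0.0]}, {"jaw": 0, "offset": [0.0, 1.0, 1.9], "rot": [3.5, 0.0, 0.0]}, {"jaw": 0, "offset": [0.0, 0.9, 1.9], "rot": [3.5, 0.0, 0.0]}, {"jaw": 0, "offset": [0, 0, 0], "rot": [0, 0, 0]}]
```

Emit:
apply_moves --moves '[{"jaw": 0,"offset": [0,-1.6,-0.7],"rot": [0,0,0]},{"jaw": 0,"offset": [0,0,0],"rot": [0,0,0]},{"jaw": 0,"offset": [0,0.9,2],"rot": [3.5,0,0]},{"jaw": 0,"offset": [0,1,1.9],"rot": [3.5,0,0]},{"jaw": 0,"offset": [0,0,0],"rot": [0,0,0]}]'

```text
time_s: 47.2
eef_pos: [0.6017, 0.0146, 0.1002]
eef_rot: [0.059, 0.64, 0.763, 0.07]
wrist_force: [0.7, -0.0, -1.1]
opening: 0.152
grasp_force: 59.4
```

```bash
python3 -c "
from p import *
estE()
plan([(kp(-30,78.4,t),PSI,0,t) for t in (10.5,7,3.5,0)])"
```

```text
tilt 10.56 Ex -29.0 Ez 78.5 lat 0.0 F [ 0.7 -0.  -1.1] M [-0.1   0.07  0.07]
at [601.7  14.6 100.2] [0.968 0.171 0.183] F [ 0.7 -0.  -1.1] t 47.2 open 0.152
[{"jaw": 0, "offset": [0.0, -1.0, -0.1], "rot": [0.1, 0.0, -0.1]}, {"jaw": 0, "offset": [0.0, 1.0, 1.9], "rot": [3.5, 0.0, 0.0]}, {"jaw": 0, "offset": [0.0, 0.9, 1.9], "rot": [3.5, 0.0, 0.0]}, {"jaw": 0, "offset": [0.0, 1.0, 1.9], "rot": [3.5, 0.0, 0.0]}, {"jaw": 0, "offset": [0, 0, 0], "rot": [0, 0, 0]}]
```

Emit:
apply_moves --moves '[{"jaw": 0,"offset": [0,-1,0],"rot": [0,0,0]},{"jaw": 0,"offset": [0,1,1.9],"rot": [3.5,0,0]},{"jaw": 0,"offset": [0,0.9,1.9],"rot": [3.5,0,0]},{"jaw": 0,"offset": [0,0.9,1.9],"rot": [3.5,0,0]},{"jaw": 0,"offset": [0,0,0],"rot": [0,0,0]}]'

```text
time_s: 47.82
eef_pos: [0.6039, 0.0148, 0.095]
eef_rot: [0.001, 0.643, 0.766, 0.0]
wrist_force: [-0.1, -1.0, 2.8]
opening: 0.154
grasp_force: 60.0
```

Emit:
apply_moves --moves '[{"jaw": 0,"offset": [0,0,0],"rot": [0,0,0]},{"jaw": 0,"offset": [0,0,0],"rot": [0,0,0]},{"jaw": 0,"offset": [0,0,0],"rot": [0,0,0]},{"jaw": 0,"offset": [0,0,0],"rot": [0,0,0]},{"jaw": 0,"offset": [0,0,0],"rot": [0,0,0]}]'

```text
time_s: 48.45
eef_pos: [0.6035, 0.0148, 0.095]
eef_rot: [0.0, 0.643, 0.766, 0.0]
wrist_force: [0.9, -0.4, 5.3]
opening: 0.152
grasp_force: 60.5
```

```bash
python3 - <<'E'
from p import *
estE()
im,d,W,K,T=cam('top'); H=hsv(im)
m=(abs(H[...,0].astype(int)-25)<8)&(H[...,1]>100)&(W[...,2]>.07)&(W[...,2]<.1)&(W[...,0]<.72)
P=W[m]*1000; d=P[:,:2]-(C+[-1.9,-.5]); s=d@SX; l=d@[-SX[1],SX[0]]
print('top cam: stand x',np.percentile(s,[1,99]),'y',np.percentile(l,[1,99]),'z',np.percentile(P[:,2],[1,50,99]))
E
```

```text
tilt 0.03 Ex -30.7 Ez 78.6 lat -0.0 F [ 0.9 -0.4  5.3] M [-0.14 -0.19  0.02]
top cam: stand x [-29.25457585  29.24840987] y [-145.28858457  146.83632582] z [77.29582943 82.88904848 88.783724  ]
```

Emit:
apply_moves --moves '[{"jaw": 0.3,"offset": [0,0,0],"rot": [0,0,0]},{"jaw": 0.5,"offset": [0,0,0],"rot": [0,0,0]},{"jaw": 0.6,"offset": [0,0,0],"rot": [0,0,0]},{"jaw": 0.6,"offset": [0,0,-20],"rot": [0,0,0]},{"jaw": 0.6,"offset": [0,0,-40],"rot": [0,0,0]}]'

```text
time_s: 49.12
eef_pos: [0.602, 0.0151, 0.1545]
eef_rot: [-0.002, 0.643, 0.766, -0.001]
wrist_force: [0.8, -0.5, -0.6]
opening: 0.596
grasp_force: 0.0
```

Emit:
apply_moves --moves '[{"jaw": 0.6,"offset": [0,0,-40],"rot": [0,0,0]},{"jaw": 0.6,"offset": [0,0,-40],"rot": [0,0,0]},{"jaw": 0.6,"offset": [0,0,-30],"rot": [0,0,0]},{"jaw": 0.6,"offset": [0,0,0],"rot": [0,0,0]},{"jaw": 0.6,"offset": [0,0,0],"rot": [0,0,0]}]'

```text
time_s: 49.75
eef_pos: [0.6029, 0.0149, 0.2644]
eef_rot: [-0.0, 0.643, 0.766, -0.0]
wrist_force: [-0.0, 0.5, -0.6]
opening: 0.598
grasp_force: 0.0
```

```bash
python3 - <<'E'
from p import *
im,W=kwrist(.07,.095); save(im,'w5.png')
for c in ('top','scene'):
    im,d,W,K,T=cam(c); H=hsv(im)
    m=(H[...,1]>120)&((H[...,0]<8)|(H[...,0]>172))&(W[...,1]<-.25)&(W[...,0]>.3)&(W[...,0]<.6)
    for p in comps(m,W,10): print(c,'ball',np.round(np.median(p,0),4),np.round(p.max(0),4),len(p))
plan([([480,-150,260],10,0)])
E
```

```text
keeper (array([602.4,  15.1]), 60.8, 295.2, 10.06) 18787 0.08280604736317626
fin (array([602.7,  15.5]), 12.8, 69.2, 9.8) 1331 0.12269571123575179
top ball [ 0.4327 -0.3285  0.1104] [ 0.4423 -0.3187  0.12  ] 69
scene ball [ 0.4396 -0.3256  0.1074] [ 0.4466 -0.3173  0.1167] 59
at [602.5  15.  263. ] [ 0.985  0.174 -0.003] F [ 0.4 -0.4 -1.2] t 49.9 open 0.598
[{"jaw": 0, "offset": [-23.5, -24.9, 0.5], "rot": [0.0, 0.0, 0.0]}, {"jaw": 0, "offset": [-23.6, -24.8, 0.6], "rot": [0.0, 0.0, 0.0]}, {"jaw": 0, "offset": [-23.5, -24.9, 0.5], "rot": [0.0, 0.0, 0.0]}, {"jaw": 0, "offset": [-23.5, -24.9, 0.6], "rot": [0.0, 0.0, 0.0]}, {"jaw": 0, "offset": [-23.6, -24.9, 0.5], "rot": [0.0, 0.0, 0.0]}]
[{"jaw": 0, "offset": [-23.5, -24.8, 0.6], "rot": [0.0, 0.0, 0.0]}, {"jaw": 0, "offset": [0, 0, 0], "rot": [0, 0, 0]}, {"jaw": 0, "offset": [0, 0, 0], "rot": [0, 0, 0]}, {"jaw": 0, "offset": [0, 0, 0], "rot": [0, 0, 0]}, {"jaw": 0, "offset": [0, 0, 0], "rot": [0, 0, 0]}]
```

View pics/w5.png

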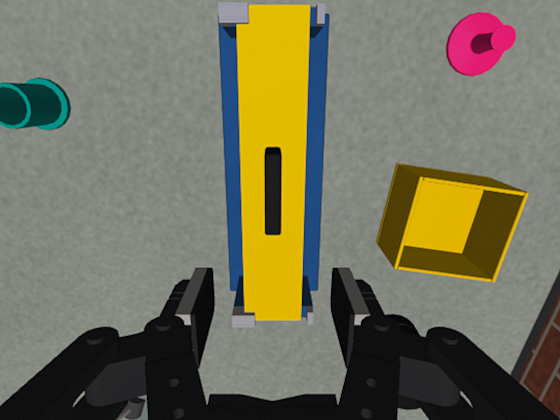

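```bash
python3 - <<'E'
from p import *
plan([([379,-322,200],-8,0,0,1)],step=48)
E
```

```text
at [602.5  15.  263. ] [ 0.985  0.174 -0.003] F [ 0.4 -0.4 -1.2] t 49.9 open 0.598
[{"jaw": 0, "offset": [-32.6, -30.9, 7.1], "rot": [0.0, 0.0, 2.0]}, {"jaw": 0, "offset": [-33.6, -29.8, 7.0], "rot": [0.0, 0.0, 2.0]}, {"jaw": 0, "offset": [-34.6, -28.6, 7.1], "rot": [0.0, 0.0, 2.0]}, {"jaw": 0, "offset": [-35.7, -27.4, 7.0], "rot": [0.0, 0.0, 2.0]}, {"jaw": 0, "offset": [-36.5, -26.1, 7.1], "rot": [0.0, 0.0, 2.0]}]
[{"jaw": 0, "offset": [-37.5, -24.8, 7.0], "rot": [0.0, 0.0, 2.0]}, {"jaw": 0, "offset": [-38.3, -23.5, 7.1], "rot": [0.0, 0.0, 2.0]}, {"jaw": 0, "offset": [-39.0, -22.1, 7.0], "rot": [0.0, 0.0, 2.0]}, {"jaw": 0, "offset": [-39.9, -20.8, 7.1], "rot": [0.0, 0.0, 2.0]}, {"jaw": 0, "offset": [0, 0, 0], "rot": [0, 0, 0]}]
```

Emit:
apply_moves --moves '[{"jaw": 0,"offset": [-32.5,-31,7],"rot": [0,0,2]},{"jaw": 0,"offset": [-33.5,-30,7],"rot": [0,0,2]},{"jaw": 0,"offset": [-34.5,-28.5,7],"rot": [0,0,2]},{"jaw": 0,"offset": [-35.5,-27.5,7],"rot": [0,0,2]},{"jaw": 0,"offset": [-36.5,-26,7],"rot": [0,0,2]}]'

```text
time_s: 50.52
eef_pos: [0.4776, -0.1726, 0.2284]
eef_rot: [-0.001, 0.707, 0.707, -0.0]
wrist_force: [-0.4, -0.3, -0.4]
opening: -0.002
grasp_force: 0.0
```

Emit:
apply_moves --moves '[{"jaw": 0,"offset": [-37.5,-25,7],"rot": [0,0,2]},{"jaw": 0,"offset": [-38.5,-23.5,7],"rot": [0,0,2]},{"jaw": 0,"offset": [-39,-22,7],"rot": [0,0,2]},{"jaw": 0,"offset": [-40,-21,7],"rot": [0,0,2]},{"jaw": 0,"offset": [0,0,0],"rot": [0,0,0]}]'

```text
time_s: 51.15
eef_pos: [0.3773, -0.3235, 0.2001]
eef_rot: [-0.001, 0.756, 0.654, -0.0]
wrist_force: [-0.1, 0.5, -0.2]
opening: 0.003
grasp_force: 0.0
```

Emit:
apply_moves --moves '[{"jaw": 0,"offset": [0,0,0],"rot": [0,0,0]},{"jaw": 0,"offset": [0,0,0],"rot": [0,0,0]},{"jaw": 0,"offset": [0,0,0],"rot": [0,0,0]},{"jaw": 0,"offset": [0,0,0],"rot": [0,0,0]},{"jaw": 0,"offset": [0,0,0],"rot": [0,0,0]}]'

```text
time_s: 51.78
eef_pos: [0.3796, -0.3218, 0.2017]
eef_rot: [0.0, 0.755, 0.656, -0.0]
wrist_force: [0.6, -0.1, -0.4]
opening: -0.0
grasp_force: 0.0
```

```bash
python3 - <<'E'
from p import *
im,d,W,K,T=cam('top'); H=hsv(im); save(im[150:330,340:500],'t9.png')
m=(H[...,1]>120)&((H[...,0]<8)|(H[...,0]>172))&(W[...,1]<-.25)&(W[...,0]>.3)&(W[...,0]<.6)
for p in comps(m,W,10): print('ball',np.round(np.median(p,0),4),len(p))
im,d,W,K,T=cam('wrist'); H=hsv(im); save(im,'w6.png')
m=(H[...,1]>120)&((H[...,0]<8)|(H[...,0]>172))&(W[...,2]>.05)&(W[...,2]<.13)&(W[...,1]<-.25)
for p in comps(m,W,10): print('wball',np.round(np.median(p,0),4),np.round((p.max(0)+p.min(0))/2,4),len(p))
m=(W[...,1]<-.25)&(W[...,2]>.02)&(W[...,2]<.03)&(W[...,0]>.3)&(W[...,0]<.6)
for p in comps(m,W,100): print('wbase',rect(p),len(p))
plan([([379,-322,88],-8,0,0,1)])
E
```

```text
ball [ 0.4328 -0.3277  0.111 ] 70
wball [ 0.4305 -0.3269  0.1107] [ 0.4314 -0.3295  0.1075] 1008
wbase (array([ 473.2, -336.2]), 50.1, 69.5, 80.79) 2778
at [ 379.5 -321.9  201.6] [ 0.99  -0.139  0.   ] F [ 0.   0.2 -0.4] t 51.9 open -0.001
[{"jaw": 0, "offset": [-0.1, -0.2, 37.9], "rot": [0.0, 0.0, 0.0]}, {"jaw": 0, "offset": [0.0, -0.1, 37.8], "rot": [0.0, 0.0, 0.0]}, {"jaw": 0, "offset": [-0.1, -0.2, 37.9], "rot": [0.0, 0.0, 0.0]}, {"jaw": 0, "offset": [0, 0, 0], "rot": [0, 0, 0]}, {"jaw": 0, "offset": [0, 0, 0], "rot": [0, 0, 0]}]
```

View pics/w6.png

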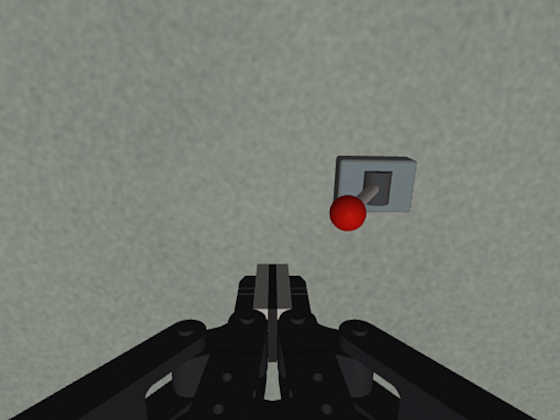

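Emit:
apply_moves --moves '[{"jaw": 0,"offset": [0,0,40],"rot": [0,0,0.5]},{"jaw": 0,"offset": [0,0,40],"rot": [0,0,0.5]},{"jaw": 0,"offset": [0,0,33],"rot": [0,0,0]},{"jaw": 0,"offset": [0,10,0],"rot": [0,0,0]},{"jaw": 0,"offset": [0,10,0],"rot": [0,0,0]}]'

```text
time_s: 52.5
eef_pos: [0.4005, -0.3261, 0.0899]
eef_rot: [0.001, 0.76, 0.649, -0.0]
wrist_force: [-0.3, -0.9, 0.5]
opening: -0.0
grasp_force: 0.0
```

Emit:
apply_moves --moves '[{"jaw": 0,"offset": [0,15,0],"rot": [0,0,0]},{"jaw": 0,"offset": [0,15,0],"rot": [0,0,0]},{"jaw": 0,"offset": [0,15,0],"rot": [0,0,0]},{"jaw": 0,"offset": [0,15,0],"rot": [0,0,0]},{"jaw": 0,"offset": [0,15,0],"rot": [0,0,0]}]'

```text
time_s: 53.12
eef_pos: [0.4742, -0.3369, 0.0884]
eef_rot: [-0.0, 0.76, 0.65, 0.0]
wrist_force: [-1.0, 0.5, -1.5]
opening: 0.001
grasp_force: 0.4
```

Emit:
apply_moves --moves '[{"jaw": 0,"offset": [0,4,0],"rot": [0,0,0]},{"jaw": 0,"offset": [0,4,0],"rot": [0,0,0]},{"jaw": 0,"offset": [0,0,0],"rot": [0,0,0]},{"jaw": 0,"offset": [0,0,0],"rot": [0,0,0]},{"jaw": 0,"offset": [0,0,0],"rot": [0,0,0]}]'

```text
time_s: 53.75
eef_pos: [0.481, -0.3382, 0.0887]
eef_rot: [0.0, 0.76, 0.649, 0.0]
wrist_force: [-0.2, 0.7, -0.0]
opening: -0.001
grasp_force: 0.0
```

```bash
cat >> p.py <<'E'
def ball():
    for c in ('top','scene'):
        im,d,W,K,T=cam(c); H=hsv(im)
        m=(H[...,1]>120)&((H[...,0]<8)|(H[...,0]>172))&(W[...,1]<-.25)&(W[...,1]>-.45)&(W[...,0]>.3)&(W[...,0]<.6)
        for p in comps(m,W,5): print(c,'ball',np.round(np.median(p,0),4),len(p))
    plan([])  if 0 else print(np.round(ctrl.get_obs()['eef_pos'],4),ctrl.get_obs()['wrist_force'])
E
python3 -c "
from p import *
ball()"
```

```text
top ball [ 0.5074 -0.3314  0.115 ] 29
scene ball [ 0.5138 -0.3379  0.1105] 74
[ 0.481  -0.3382  0.0887] [ 0.39201688  0.34828681 -0.34028584]
```

Emit:
apply_moves --moves '[{"jaw": 0,"offset": [0,3,0],"rot": [0,0,0]},{"jaw": 0,"offset": [0,3,0],"rot": [0,0,0]},{"jaw": 0,"offset": [0,2,0],"rot": [0,0,0]},{"jaw": 0,"offset": [0,0,0],"rot": [0,0,0]},{"jaw": 0,"offset": [0,0,0],"rot": [0,0,0]}]'

```text
time_s: 54.48
eef_pos: [0.4892, -0.3395, 0.0887]
eef_rot: [0.0, 0.76, 0.649, 0.0]
wrist_force: [-0.3, -0.2, -0.4]
opening: -0.004
grasp_force: 0.0
```

Emit:
apply_moves --moves '[{"jaw": 0,"offset": [0,2,0],"rot": [0,0,0]},{"jaw": 0,"offset": [0,0,0],"rot": [0,0,0]},{"jaw": 0,"offset": [0,1,0],"rot": [0,0,0]},{"jaw": 0,"offset": [0,0,0],"rot": [0,0,0]},{"jaw": 0,"offset": [0,0,0],"rot": [0,0,0]}]'

```text
time_s: 55.1
eef_pos: [0.4906, -0.3396, 0.0884]
eef_rot: [-0.001, 0.76, 0.649, -0.001]
wrist_force: [-7.7, 0.7, 4.0]
opening: -0.003
grasp_force: 4.0
```

```bash
python3 -c "
from p import *
ball()"
```

```text
top ball [ 0.5172 -0.3332  0.1127] 29
scene ball [ 0.5231 -0.3386  0.1063] 75
[ 0.4906 -0.3396  0.0884] [-7.72747104  2.20196612  3.76699586]
```

Emit:
apply_moves --moves '[{"jaw": 0,"offset": [0,1.5,0],"rot": [0,0,0]},{"jaw": 0,"offset": [0,0,0],"rot": [0,0,0]},{"jaw": 0,"offset": [0,-10,0],"rot": [0,0,0]},{"jaw": 0,"offset": [0,-20,-5],"rot": [0,0,0]},{"jaw": 0,"offset": [0,-30,-30],"rot": [0,0,0]}]'

```text
time_s: 55.82
eef_pos: [0.4332, -0.3295, 0.1222]
eef_rot: [-0.001, 0.76, 0.65, 0.0]
wrist_force: [-0.5, -0.5, 0.4]
opening: 0.004
grasp_force: 0.0
```

Emit:
apply_moves --moves '[{"jaw": 0,"offset": [0,-30,-40],"rot": [0,0,0]},{"jaw": 0,"offset": [0,-10,-40],"rot": [0,0,0]},{"jaw": 0,"offset": [0,0,-20],"rot": [0,0,0]},{"jaw": 0,"offset": [0,0,0],"rot": [0,0,0]},{"jaw": 0,"offset": [0,0,0],"rot": [0,0,0]}]'

```text
time_s: 56.45
eef_pos: [0.3945, -0.324, 0.2225]
eef_rot: [-0.0, 0.76, 0.65, 0.0]
wrist_force: [0.2, 0.1, -0.1]
opening: -0.002
grasp_force: 0.0
```

```bash
python3 - <<'E'
from p import *
ball()
im,d,W,K,T=cam('wrist'); H=hsv(im)
m=(H[...,1]>120)&((H[...,0]<8)|(H[...,0]>172))&(W[...,2]>.05)&(W[...,2]<.13)&(W[...,1]<-.25)
for p in comps(m,W,10): print('wball',np.round(np.median(p,0),4),np.round((p.max(0)+p.min(0))/2,4),len(p))
im,d,W,K,T=cam('scene'); cv2.imwrite('pics/s9.png',cv2.resize(im[130:380,120:500,::-1],None,fx=2.1,fy=2.1))
E
```

```text
top ball [ 0.5148 -0.341   0.1107] 68
scene ball [ 0.5231 -0.3391  0.1067] 65
[ 0.3944 -0.3237  0.222 ] [ 0.04689068 -0.06939311 -0.53816988]
wball [ 0.5125 -0.3402  0.1097] [ 0.5145 -0.3422  0.1057] 925
```

View pics/s9.png

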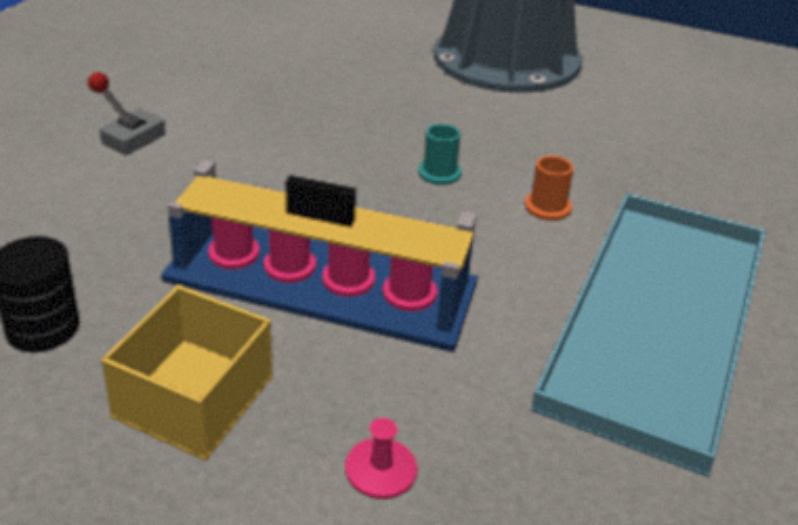

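The keeper sits level on the stand over four seated sleeves. The lever (ball at pixel 98,82) leans fully to the far side: the ball has travelled 43 mm past the pivot, as a full throw should. Handing in.

```bash
python3 -c "
from bench import ctrl
print(ctrl.hand_in())"
```

```text
the job is handed in; nothing more can be done
None
```

The job is handed in at about 57 s of robot time: all four pink sleeves are fully home on their own spigots, the keeper is back level under the lips and behind the upstands, and the lever is thrown right over to its far side; the verdict was not shown.

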